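# Spot the bracket blank with the spring punch

## Robot

A 6-joint arm with a two-finger parallel gripper is mounted at the origin on a cart in front of the work surface, level with it; the furniture and walls round the work are solid. World frame = base frame: x ahead of the robot, y to its left, z up, the work surface at z = 0. Lengths are in m, angles in rad, forces in N, time in s.
With the tool pointing down it reaches from about 0.4 to 0.825 m from the base axis. Payload 7 kg.
Tool frame: the origin (TCP) lies on the centre line of the jaws, within the pads' length; the fingertips stand 11 mm ahead of it and the grasp point (between the pads) lies 8 mm behind it; z points along the fingers, y is the direction in which the jaws open and shut (so a half turn about z gives the same grasp; the last joint's range is limited). The gripper opens to 88 mm and grips with 3 to 60 N. Pads are 19 mm wide; open, the fingers measure 130 mm over their backs; the gripper's body (78 mm by 193 mm) begins 47 mm behind the grasp point.
Start: joints at [1.431, 0.359, 0.012, 0, -1.224, -0.288], TCP at [0.28, 0.614, 0.238] pointing down, gripper open.
Joint ranges: [-3.07, 3.07], [-1.43, 2.12], [-1.02, 1.25], [-3.03, 1.67], [-3.05, -0], [-3.03, 3.03]. Speed limits (rad/s): [2.39, 2.39, 3.01, 3.14, 3.14, 3.14].

## Interface

Orientations are given as [roll, pitch, yaw] about the fixed x, y, z axes, in that order (R = Rz(yaw) Ry(pitch) Rx(roll)).
In Python, from station import * gives the robot as it stands.
- The arm moves only by the tool play_rows, never from a script. Its argument "targets" is a list of rows, each a list of 7 numbers: the turn, a rotation vector about the world's x, y, z in rad, then the shift along the world's x, y, z in m, then the opening, from 0 (shut) to 1 (fully open). A call has 1 to 12 rows; each row shifts and turns the pose as measured when the row begins; what a row does not reach is not made up. A row lasts 1/8 s, in which the tool goes at most 62.5 mm and 10.7 degrees, less where a joint would pass 70% of its speed; a pose out of reach is approached as far as the arm can. A call is refused whole if a number of a shift passes 0.0625 or a number of a turn 0.188, either way. A call with a gripper value outside its range is refused whole. The fingers move at their own pace and stop on an object; "grip_force" is the grip in N (left out, the last holds). Time passes only in rows, so rows that do not move let the fingers close. It gives the time, the measured TCP pose, the force and the opening at its end, in the units of the state.
- get_state(): the state, without advancing time (a new reading comes with each control period).
- grab_frame(name): name is "scene" or "top" or "wrist"; returns (picture, depth): 480x640x3 uint8, blue, green, red; 480x640 float32, m along the optical axis (not along the pixel's ray), 0 where there is no reading.
- camera_params(name): a dict with "camera_matrix" (3x3 intrinsics, pixels), "dist" ([k1, k2, p1, p2, k3] as OpenCV has them; the pictures are not rectified), "extrinsics" (4x4, takes a point from world to camera coordinates); the wrist camera has in their place "hand_eye" (4x4, takes a point from camera to tool coordinates, whose origin is the TCP and whose axes are the flange's). Camera axes: x right, y up, looking along -z (the intrinsics and any distortion apply to the point x, -y, -z); pixel columns grow to the right and rows downward; lengths in m; the calibration is good to about 2 mm. A picture is of the moment at which its call begins: read the wrist's pose just before it. camera_params takes no time and is no camera call.
- job_done(): hands the job in, once; it reports no verdict.
The state is a dict: "t": time; "q": joint angles; "qd": joint speeds; "joint_efforts": joint torques, N m; "eef_pos": TCP position; "ee_rot": TCP orientation; "force": force on the tool from outside, world axes, zero at the start; "moment": the same for the moment, N m; "width": finger opening in m.
Only numpy, scipy, OpenCV 4.12 (cv2) and the standard library are available. Lean on these libraries where they do the work, as an engineer would, in place of code of your own. Each camera call takes 0.05 s, during which the arm holds its last target.

## Task

The red spring-loaded centre punch lies on the bench. First lay it, head up, in the channel of the slanted rest and let go of it, so that you can take it afresh by its head end; then hold it upright with its point inside the small white ring scribed on the blue end of the steel bracket blank and press it straight down until its spring snaps. Put the punch back in the slanted rest in the same way and let go; snap it nowhere but at the ring, and do not shift the blank or the loose tape, pliers and speaker behind it.

Things in the scene. Friction and masses are not known exactly. Their poses are not given: they have to be found in the camera images.
- punch: Red spring-loaded centre punch, 160 mm long, 0.3 kg, first lying flat, head roughly toward the robot. Origin on its centre line, halfway along; +x runs from point (x=-80 mm) to head (+80). Square barrel 24x24 mm, x=-40 to +70 (flats square to y and z; does not roll); then round head cap, 21 mm across. Nose 10 mm across, -55 to -40; spindle 7 mm, -80 to -55. Centre of mass near x=+7 mm.
- punch_tip (a point): The point of the punch, at the end of the spindle (x = -80 mm in the punch's frame when the spindle is out; it moves in with the spindle).
- punch_head (a point): Centre of the flat end of the punch's head cap (x = +80 mm).
- punch_spindle (a joint): How far the spindle is pushed into the barrel: 0 = out, 0.012 m = fully in, at a stop. It gives easily (2 to 3 N) for 3 mm, then the hidden spring resists, rising to about 13 N at 5 mm, then snaps: it gives way, and from 9 to 12 mm only about 3 N remain. Press on to 9 mm or more: then it has snapped. It springs out again when lifted.
- blank: Loose steel bracket blank lying flat on the bench, 140 x 80 x 8 mm, 0.65 kg. Origin at the centre of its underside, x along its length, z up. Blue layout paint on the +x end, two drilled 10 mm holes at the -x end.
- mark (a point): The spot to punch: the centre of the white scribed ring (15 mm across, with a white cross) in the blue area, on the top face of the blank, 40 mm from its centre toward +x, 8 mm above the bench.
- rest: Grey tool rest on a wooden foot 120x76x8 mm, fixed to the bench. Origin under the foot's centre; +x (its high end) points roughly toward the robot. An open channel rises at 45 degrees toward +x: 28 mm wide inside, walls 14 mm high with black flared lips (about 50 mm over all), 56 mm long; its floor runs from x=-35, z=45 mm to x=5, z=85 mm. Beyond that the punch sticks out free.
- rest_seat (a point): Where the punch's origin lies when fully seated, x=-15.2, y=0, z=81.8 mm in the rest's frame: point down, barrel on the channel floor, punch +x running 45 degrees upward over the rest's +x. At the channel's low end two prongs stop the end face of the square barrel; the nose lies in the 15 mm gap between them, which is open upward.
- rest_head (a point): Where the punch's head point lies when it is fully seated: x = 41.4, y = 0, z = 138.3 mm in the rest's frame.
- tape_roll: Loose black roll of tape lying flat, 62 mm across, 18 mm high; a bystander. Origin at the centre of its underside.
- pliers_nose: Loose red-handled long-nose pliers lying flat, 152 mm long, 12 mm high; a bystander. Origin under its middle.
- speaker_spare: Loose small speaker, 66 mm across, 26 mm high; a bystander. Origin at the centre of its underside.
Things that resemble listed ones, but are neither listed nor needed, are in the scene too. There is more than one size of the blank; the job needs the largest.

How it is judged:
On the way, in this order (a step that is already met when the one before it is completed fails the run):
1. the punch lies head up in the slanted rest, let go of (distance between punch and rest_seat below 0.015 m and distance between punch_head and rest_head below 0.02 m and contact force between punch and rest above 0.3 N and contact force between the fingers and punch below 0.05 N), for 0.2 s.
2. the punch, upright with its point inside the scribed ring, is pressed down on the blank until it snaps (value of joint punch_spindle above 0.009 m and horizontal distance between punch_tip and mark below 0.0075 m and angle between punch's own x axis and vertical below 0.26 rad and contact force between punch and blank above 0.5 N), for 0.05 s.
At the end, for the whole second after the job is handed in: The punch lies at rest in the slanted rest, let go of, head up: its middle within 15 mm and its head within 20 mm of the fully seated places, touching the rest, spindle out (less than 3 mm in) (all of step 1 and linear speed of punch below 0.02 m/s and value of joint punch_spindle below 0.003 m).
It fails at once if the punch snaps away from the ring (spindle over 8 mm in with the point more than 12 mm from the ring's centre) (value of joint punch_spindle above 0.008 m and horizontal distance between punch_tip and mark above 0.012 m).
It fails at once if the blank is shifted by more than 20 mm (distance of blank from where it was at the start of the episode above 0.02 m).
It fails at once if the loose tape, pliers or speaker is shifted by more than 25 mm (distance of any of tape_roll, pliers_nose, speaker_spare from where it was at the start of the episode above 0.025 m).
It also fails if it takes over 72 s, if anything falls off the work surface, if the arm or the gripper's body presses on something with over 40 N, if the wrist force passes 120 N, or if a joint passes its speed limit or range.

## Working session

There is one attempt and no reset: what is moved stays moved. The work goes in short steps, Python scripts to look and compute and a tool call to move; the robot and the scene stay as the last step left them, time stands still between calls to the robot, and variables do not carry over. Pictures are saved under pics/ and viewed, and the job is handed in when it is done.

Besides the shell and the picture viewer there is one more tool, called after "Emit:" as name(argument=value, ...) on one line, values as JSON. play_rows: Moves the arm, as the interface text tells. Its arguments: {"type":"object","properties":{"targets":{"type":"array","items":{"type":"array","items":{"type":"number"}}},"grip_force":{"type":"number"}},"required":["targets"]}

```bash
mkdir -p pics; ls; cat > h.py <<'E'
from station import *
import numpy as np, cv2
def save(name,fn):
    p,d=grab_frame(name); cv2.imwrite('pics/'+fn+'.png',p); np.save('pics/'+fn+'.npy',d); return p,d
E
python3 - <<'E'
from h import *
s=get_state(); print(s)
for n in ('scene','top'):
    save(n,n+'1'); c=camera_params(n); print(n,c)
print(camera_params('wrist'))
E
```

```text
pics
{'t': 0.0, 'q': array([ 1.43109747e+00,  3.59385828e-01,  1.10330607e-02, -3.40782581e-04,
       -1.22412180e+00, -2.88082545e-01]), 'qd': array([ 0.00027334, -0.00038053, -0.00015278, -0.00187726, -0.00075035,
       -0.00079948]), 'joint_efforts': array([ 2.62803725e-03, -5.82729685e+01,  2.93050289e+01,  6.99738890e+00,
        6.93943395e-03, -1.58527764e-04]), 'eef_pos': array([0.27986445, 0.61370756, 0.23661383]), 'ee_rot': array([ 3.13989255e+00, -1.69702052e-04, -4.27897315e-01]), 'force': array([0.36660244, 0.1710248 , 0.21210153]), 'moment': array([0.00915959, 0.0051922 , 0.02164807]), 'width': 0.08742656619894568}
scene {'camera_matrix': array([[455.34169454,   0.        , 315.57910095],
       [  0.        , 455.34169454, 245.69935103],
       [  0.        ,   0.        ,   1.        ]]), 'dist': array([-0.01788469,  0.        ,  0.        ,  0.        ,  0.        ]), 'extrinsics': array([[-0.79599717, -0.60491072,  0.02171473,  0.43009882],
       [ 0.28597025, -0.34420345,  0.89428463, -0.26676657],
       [-0.53348807,  0.71805781,  0.44697144, -0.56277146],
   
[... 487 characters left out ...]
,  0.99322445, -1.24527918],
       [ 0.        ,  0.        ,  0.        ,  1.        ]])}
{'camera_matrix': array([[366.40177755,   0.        , 318.67130565],
       [  0.        , 366.40177755, 238.61475608],
       [  0.        ,   0.        ,   1.        ]]), 'dist': array([-0.05000876,  0.        ,  0.        ,  0.        ,  0.        ]), 'hand_eye': array([[ 1.40337080e-03,  9.65423476e-01,  2.60682841e-01,
         7.01606168e-02],
       [ 9.99998723e-01, -1.15550549e-03, -1.10408831e-03,
         5.39936811e-04],
       [-7.64692317e-04,  2.60684057e-01, -9.65423864e-01,
        -1.47068298e-01],
       [ 0.00000000e+00,  0.00000000e+00,  0.00000000e+00,
         1.00000000e+00]])}
```

View pics/scene1.png

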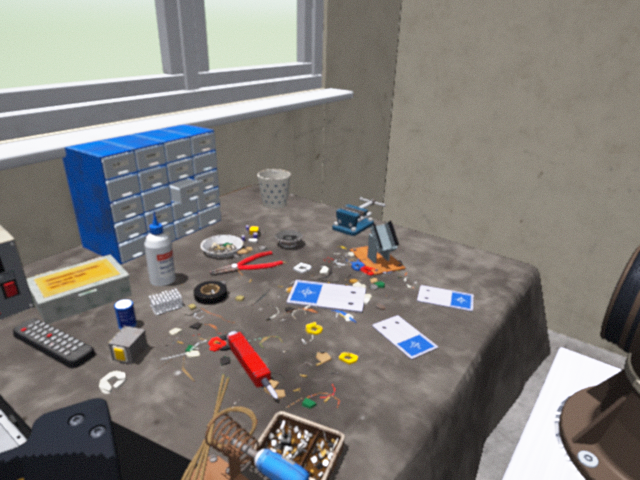

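View pics/top1.png

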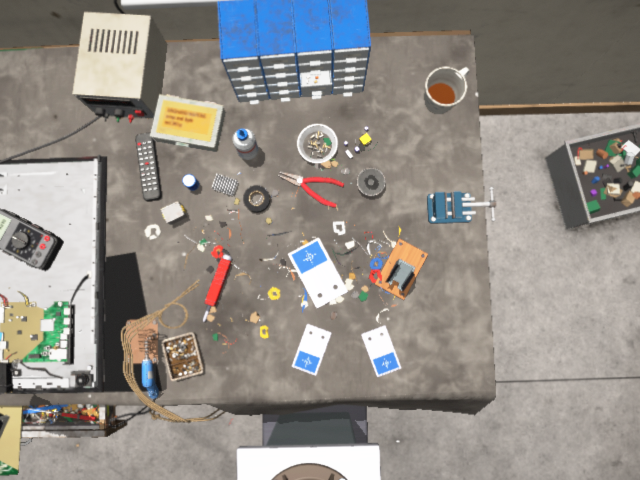

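```bash
python3 - <<'E'
import cv2,numpy as np
t=cv2.imread('pics/top1.png'); s=cv2.imread('pics/scene1.png')
a=cv2.resize(t[225:345,170:290],None,fx=5,fy=5,interpolation=2)[:600,:400]
a=cv2.resize(t[235:335,190:250],(360,600),interpolation=2)
b=cv2.resize(t[225:315,285:360],(500,600),interpolation=2)[:, :440]
cv2.imwrite('pics/c1.png',np.hstack([a,b]))
c=cv2.resize(t[225:315,350:440],(400,400),interpolation=2)
d=cv2.resize(s[210:290,340:420],(400,400),interpolation=2)
cv2.imwrite('pics/c2.png',np.hstack([c,d]))
cv2.imwrite('pics/c3.png',cv2.resize(s[310:410,200:310],(660,600),interpolation=2))
E
```

```text
(no output)
```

View pics/c1.png

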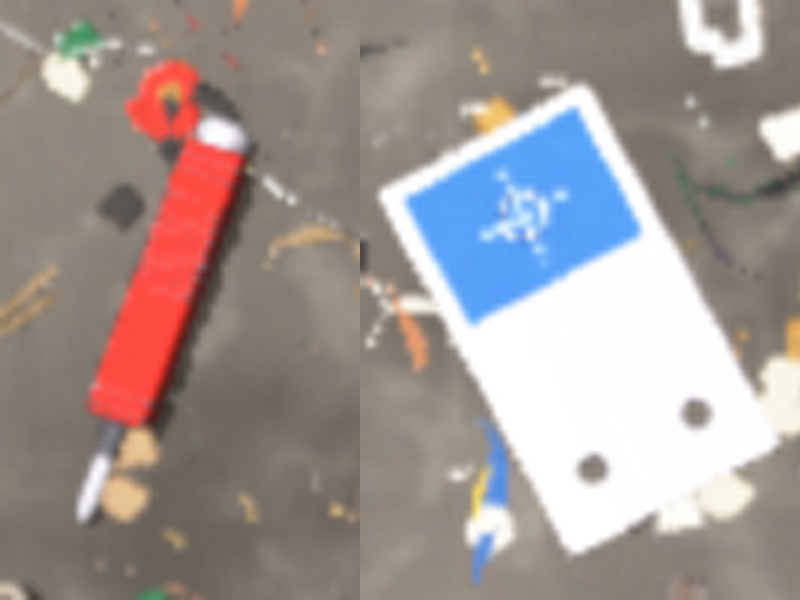

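View pics/c2.png

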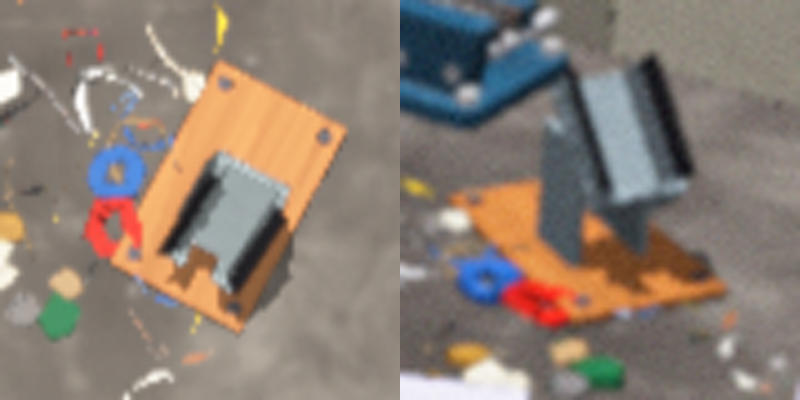

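View pics/c3.png

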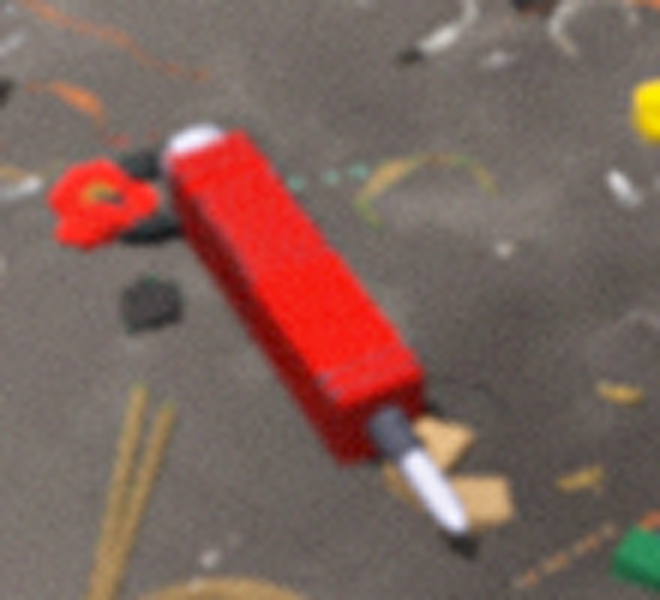

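```bash
cat >> h.py <<'E'
from scipy.spatial.transform import Rotation as Rn
def T_cam2world(name,state=None):
    c=camera_params(name)
    if name=='wrist':
        T=np.eye(4); T[:3,:3]=Rn.from_euler('xyz',state['ee_rot']).as_matrix(); T[:3,3]=state['eef_pos']
        return T@c['hand_eye']
    return np.linalg.inv(c['extrinsics'])
def cloud(name,depth,state=None):
    "world xyz image HxWx3"
    c=camera_params(name); K=c['camera_matrix']; H,W=depth.shape
    u,v=np.meshgrid(np.arange(W),np.arange(H))
    p=cv2.undistortPoints(np.stack([u,v],-1).reshape(-1,1,2).astype(float),K,c['dist']).reshape(H,W,2)
    P=np.stack([p[...,0]*depth,-p[...,1]*depth,-depth],-1)
    T=T_cam2world(name,state)
    w=P@T[:3,:3].T+T[:3,3]; w[depth==0]=np.nan
    return w
def pix2plane(name,uv,z,state=None):
    c=camera_params(name); uv=np.atleast_2d(np.array(uv,float))
    p=cv2.undistortPoints(uv.reshape(-1,1,2),c['camera_matrix'],c['dist']).reshape(-1,2)
    T=T_cam2world(name,state)
    d=np.c_[p[:,0],-p[:,1],-np.ones(len(p))]@T[:3,:3].T; o=T[:3,3]
    return o+d*((z-o[2])/d[:,2])[:,None]
def project(name,P,state=None):
    c=camera_params(name); T=np.linalg.inv(T_cam2world(name,state))
    q=np.atleast_2d(P)@T[:3,:3].T+T[:3,3]
    q=np.c_[q[:,0],-q[:,1],-q[:,2]]
    return cv2.projectPoints(q,np.zeros(3),np.zeros(3),c['camera_matrix'],c['dist'])[0].reshape(-1,2)
E
python3 - <<'E'
from h import *
np.set_printoptions(precision=4,suppress=True)
t=cv2.imread('pics/top1.png'); d=np.load('pics/top1.npy'); w=cloud('top',d)
# table heights
print('table',w[300,250],w[250,200],w[200,400])
hsv=cv2.cvtColor(t,cv2.COLOR_BGR2HSV)
m=((hsv[...,0]<8)|(hsv[...,0]>172))&(hsv[...,1]>150)&(hsv[...,2]>100)
sub=np.zeros_like(m); sub[258:310,195:240]=1
m&=sub
pts=w[m]; top=pts[pts[:,2]>0.012]; print(m.sum(),len(top),np.nanmedian(top[:,2]))
r=cv2.minAreaRect(np.argwhere(m)[:,::-1].astype(np.float32)); box=cv2.boxPoints(r); print(r)
bw=pix2plane('top',box,0.024); print(bw, np.linalg.norm(bw[0]-bw[1]),np.linalg.norm(bw[1]-bw[2]), bw.mean(0))
print('head, tip',pix2plane('top',[(226.5,257),(205.5,319)],0.012))
# blank
m=(t.min(-1)>225); sub[:]=0; sub[232:312,280:350]=1; m&=sub
b=(hsv[...,0]>95)&(hsv[...,0]<125)&(hsv[...,1]>100)&sub
n,l,st,ce=cv2.connectedComponentsWithStats(((m|b)).astype(np.uint8))
k=1+np.argmax(st[1:,4]); mm=cv2.morphologyEx((l==k).astype(np.uint8),cv2.MORPH_OPEN,np.ones((5,5)))
r=cv2.minAreaRect(np.argwhere(mm)[:,::-1].astype(np.float32)); box=cv2.boxPoints(r); bw=pix2plane('top',box,0.008)
print(r,bw,np.linalg.norm(bw[0]-bw[1]),np.linalg.norm(bw[1]-bw[2]),bw.mean(0))
print('mark',pix2plane('top',(285+ (520-360)/500*75,225+212/600*90),0.008))
# rest
for v in range(240,305,4): print(v,[ '%.0f'%(1000*x) for x in w[v,372:432:4,2]])
E
```

```text
table [0.4794 0.1232 0.0036] [0.597  0.2366 0.0097] [ 0.7025 -0.2295 -0.001 ]
490 487 0.023938125580735603
((217.185546875, 281.78057861328125), (11.099099159240723, 48.02883529663086), 19.653823852539062)
[[0.4759 0.225  0.024 ]
 [0.5774 0.1876 0.024 ]
 [0.5683 0.1638 0.024 ]
 [0.4669 0.2014 0.024 ]] 0.10821044571683065 0.025511339056889643 [0.5221 0.1945 0.024 ]
head, tip [[0.5789 0.1749 0.012 ]
 [0.4388 0.2241 0.012 ]]
((319.5230407714844, 274.91534423828125), (63.13367462158203, 37.70655822753906), 60.2551155090332) [[ 0.5758  0.035   0.008 ]
 [ 0.6169 -0.0413  0.008 ]
 [ 0.4893 -0.1091  0.008 ]
 [ 0.4489 -0.0335  0.008 ]] 0.08667974271604377 0.14454306018555707 [ 0.5327 -0.0372  0.008 ]
mark [[ 0.5746 -0.0144  0.008 ]]
240 ['2', '2', '6', '5', '1', '8', '3', '8', '5', '2', '1', '2', '3', '6', '5']
244 ['1', 'nan', '9', '1', '6', '8', '11', '8', '8', '11', '-1', '3', '3', '3', '8']
248 ['4', '2', '0', '7', '5', '4', '7', '8', '12', '7', '5', '12', '6', '2', '4']
252 ['4', '1', '9', '5', '0', '11', '6', '8', '8', '13', '10', '7', '5', '7', '-1']
256 ['-0', '7', '5', '3', '8', '10'
[... 380 characters left out ...]
93', '2', '4', '5', '0']
276 ['14', '1', '12', '7', '8', '71', '57', '61', '64', '83', '96', '10', '3', '4', '6']
280 ['4', '7', '9', '7', '65', '48', '47', '46', '54', '82', '8', '2', '5', '2', '3']
284 ['6', '8', '8', '5', '6', '11', '10', '46', '68', '8', '4', '4', '5', '4', '4']
288 ['-1', '5', '4', '12', '7', '12', '8', '58', '67', '10', '2', '6', '1', '4', '3']
292 ['-0', '3', '6', '3', '2', '10', '12', '11', '6', '1', '-1', '6', '6', '2', '-1']
296 ['6', '4', '1', '1', '0', '8', '5', '5', '9', '4', '7', '-1', '1', '4', '4']
300 ['3', '2', '4', '0', '-4', '1', '2', '4', '4', '1', '0', '7', '3', '2', '3']
304 ['9', '1', '6', '4', '1', '11', '1', '5', '-3', '4', '5', '5', '2', '-0', '1']
```

```bash
python3 - <<'E'
from h import *
np.set_printoptions(precision=4,suppress=True)
d=np.load('pics/top1.npy'); w=cloud('top',d)
for (x,y) in [(.3,.5),(.4,.45),(.4,.4),(.5,.3),(.5,.4),(.35,.35),(.6,.3),(.7,.2)]:
    s=(abs(w[...,0]-x)<.05)&(abs(w[...,1]-y)<.05); print(x,y,s.sum(),np.nanmax(w[s][:,2]) if s.sum() else None)
c=np.array([(220,60),(347,130),(240,333),(110,262)])/400*90+[350,225]
f=pix2plane('top',c,.008); print(f,f.mean(0)); 
for i in range(4): 
    e=f[(i+1)%4]-f[i]; print(np.linalg.norm(e),np.degrees(np.arctan2(e[1],e[0])))
s=cloud('scene',np.load('pics/scene1.npy'))
# steep channel floor points
u=w[258:295,385:420].reshape(-1,3); u=u[u[:,2]>.03]
import itertools
c0=f.mean(0); 
e=f[0]-f[3]; x=e/np.linalg.norm(e); y=np.array([-x[1],x[0],0])
q=np.c_[(u-c0)@x,(u-c0)@y,u[:,2]]
q=q[np.argsort(q[:,0])]
print((q*1000).round()[::8])
E
```

```text
0.3 0.5 2091 0.33365833001117196
0.4 0.45 1993 0.031435002633501075
0.4 0.4 1681 0.08277534036973799
0.5 0.3 1871 0.017888405294627763
0.5 0.4 1848 0.014882123311383388
0.35 0.35 1969 0.08713511436086407
0.6 0.3 1821 0.016149078336238576
0.7 0.2 1857 0.05172001251978897
[[ 0.611  -0.2232  0.008 ]
 [ 0.5729 -0.287   0.008 ]
 [ 0.4704 -0.2275  0.008 ]
 [ 0.5084 -0.1625  0.008 ]] [ 0.5407 -0.225   0.008 ]
0.07428060682683915 -120.88523116648551
0.11853584741738277 149.86898198982888
0.07523017233002967 59.66557346579838
0.1192503627128863 -30.590121397253906
[[-49. -19.  62.]
 [-47.  18.  55.]
 [-46.  17.  56.]
 [-45.  23.  63.]
 [-43. -20.  66.]
 [-42.  11.  52.]
 [-41. -15.  59.]
 [-39.  18.  62.]
 [-39.  -9.  45.]
 [-37.  -7.  48.]
 [-36.  16.  68.]
 [-35. -11.  46.]
 [-34.   6.  41.]
 [-33. -21.  72.]
 [-33.  22.  79.]
 [-32. -20.  77.]
 [-31.  14.  50.]
 [-30.  -6.  47.]
 [-29. -20.  82.]
 [-29.  13.  56.]
 [-28.   8.  48.]
 [-27.  17.  76.]
 [-26.   9.  54.]
 [-26.  -1.  51.]
 [-25.   2.  52.]
 [-24.   5.  54.]
 [-23.   4.  55.]
 [-23.  11.  55.]
 [-22.   0.  61.]
 [-21.   3.  62.]
 [-21. -13.  79.]
 [-20.  -4.  60.]
 [-19.  -1.  60.]
 [-18.  21.  90.]
 [-18. -15.  88.]
 [-17.   9.  65.]
 [-16.  11.  64.]
 [-15.  -8.  66.]
 [-14.   9.  60.]
 [-14. -19.  96.]
 [-13. -13.  73.]
 [-12.  -9.  66.]
 [-11. -10.  67.]
 [-11.  20.  37.]
 [-11.  24.  96.]
 [ -9.  -1.  71.]
 [ -9.   7.  74.]
 [ -8.  -8.  70.]
 [ -7.   8.  74.]
 [ -6.  10.  72.]
 [ -5.  -1.  78.]
 [ -5. -10.  75.]
 [ -4. -12.  75.]
 [ -3.  -6.  83.]
 [ -2. -11.  79.]
 [ -1.  -8.  78.]
 [ -0. -16.  89.]
 [  0.  21.  50.]
 [  1.  -4.  80.]
 [  2.   4.  80.]
 [  3.  10.  86.]
 [  4.   0.  82.]
 [  5.  11.  87.]
 [  5.  -3.  85.]
 [  7. -10.  86.]
 [  8.   7.  81.]
 [ 10.  21.  31.]]
```

Emit:
play_rows(targets=[[0,0,0,0.02,-0.04,0.0,1],[0,0,0.02,0.026,-0.045,0,1],[0,0,0.02,0.026,-0.045,0,1],[0,0,0.02,0.026,-0.045,0,1],[0,0,0.02,0.026,-0.045,0,1],[0,0,0,0.026,-0.045,0,1],[0,0,0,0.026,-0.045,0,1],[0,0,0,0.026,-0.045,-0.01,1],[0,0,0,0.026,-0.04,-0.01,1]])

```text
t: 1.23
eef_pos: [0.5101, 0.2076, 0.2129]
ee_rot: [3.136, -0.0, -0.339]
force: [1.1, 0.5, -0.4]
width: 0.0875
```

```bash
python3 - <<'E'
from h import *
s=get_state(); print(s['eef_pos'],s['ee_rot'],s['force'])
np.save('pics/w1s.npy',np.r_[s['eef_pos'],s['ee_rot']]); save('wrist','w1')
E
```

```text
[0.51014756 0.20757274 0.21290908] [ 3.13583769e+00 -4.52412497e-04 -3.39217956e-01] [ 1.07291294  0.50061561 -0.37095036]
```

View pics/w1.png

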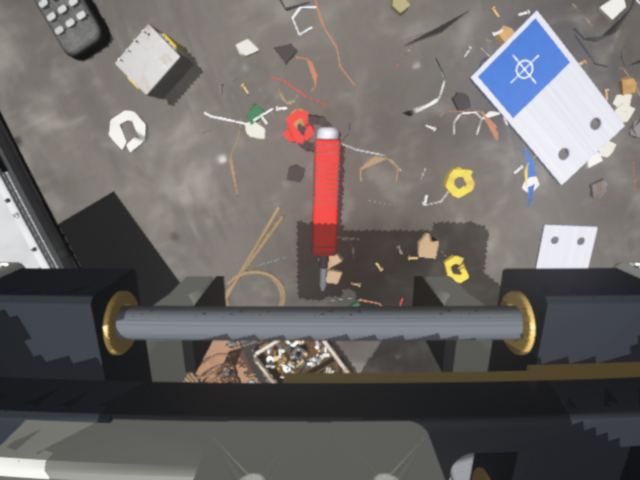

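```bash
python3 - <<'E'
from h import *
np.set_printoptions(precision=4,suppress=True)
a=np.load('pics/w1s.npy'); st={'eef_pos':a[:3],'ee_rot':a[3:]}
t=cv2.imread('pics/w1.png'); hsv=cv2.cvtColor(t,cv2.COLOR_BGR2HSV)
m=((hsv[...,0]<8)|(hsv[...,0]>172))&(hsv[...,1]>150)&(hsv[...,2]>60); sub=np.zeros_like(m); sub[137:256,312:345]=1; m&=sub
# use top face edges by row at z .024 : left/right mid per row
P=[];W=[]
for v in range(145,245,3):
    c=np.flatnonzero(m[v]); l,r=pix2plane('wrist',[(c[0]-.5,v),(c[-1]+.5,v)],.024,st); P.append((l+r)/2); W.append(np.linalg.norm(l-r)*1000)
P=np.array(P); k=np.polyfit(P[:,0],P[:,1],1); print('yaw',np.arctan(k[0]),np.round(W[::4],1))
rows=np.flatnonzero(m.sum(1)>8); print('barrel ends',rows[0],rows[-1],pix2plane('wrist',[(327,rows[0]-.5)],.024,st),pix2plane('wrist',[(327,rows[-1]+.5)],.024,st))
print('head top px',pix2plane('wrist',[(327,127.5)],.0225,st), 'tip',pix2plane('wrist',[(323,291)],.012,st))
print('mark',pix2plane('wrist',[(525,68.5)],.008,st))
print('line y at x=.54',np.polyval(k,.54))
# project top-camera model
h=np.array([.5221,.1945,.024]); d=np.array([.9385,-.345,0])
print(project('wrist',[h+.055*d,h-.055*d],st))
d=np.load('pics/w1.npy'); w=cloud('wrist',d,st); print('top z',np.nanmedian(w[m&(w[...,2]>.015)][:,2]))
E
```

```text
Traceback (most recent call last):
IndexError: index 0 is out of bounds for axis 0 with size 0
```

```bash
python3 - <<'E'
from h import *
np.set_printoptions(precision=4,suppress=True)
a=np.load('pics/w1s.npy'); st={'eef_pos':a[:3],'ee_rot':a[3:]}
t=cv2.imread('pics/w1.png')
m=(t[...,2].astype(int)-t[...,1]>70)&(t[...,2].astype(int)-t[...,0]>70); sub=np.zeros_like(m); sub[137:262,312:345]=1; m&=sub
P=[];W=[]
for v in range(145,225,3):
    c=np.flatnonzero(m[v]); l,r=pix2plane('wrist',[(c[0]-.5,v),(c[-1]+.5,v)],.024,st); P.append((l+r)/2); W.append(np.linalg.norm(l-r)*1000)
P=np.array(P); k=np.polyfit(P[:,0],P[:,1],1); print('yaw',np.arctan(k[0]),np.round(W[::4],1))
rows=np.flatnonzero(m.sum(1)>8); print('barrel ends',rows[0],rows[-1],pix2plane('wrist',[(327,rows[0]-.5)],.024,st),pix2plane('wrist',[(327,rows[-1]+.5)],.024,st))
print('head top px',pix2plane('wrist',[(327,127.5)],.0225,st), 'tip',pix2plane('wrist',[(323,291)],.012,st))
print('mark',pix2plane('wrist',[(525,68.5)],.008,st))
print('line y at x=.54',np.polyval(k,.54))
h=np.array([.5221,.1945,.024]); d=np.array([.9385,-.345,0])
print(project('wrist',[h+.055*d,h-.055*d],st))
d=np.load('pics/w1.npy'); w=cloud('wrist',d,st); print('top z',np.nanmedian(w[m&(w[...,2]>.015)][:,2]))
E
```

```text
yaw -0.36361626910949346 [19.6 23.4 19.9 22.8 19.3 23.2 23.4]
barrel ends 139 254 [[0.5745 0.175  0.024 ]] [[0.4725 0.2102 0.024 ]]
head top px [[0.5835 0.1719 0.0225]] tip [[0.4331 0.2277 0.012 ]]
mark [[ 0.5748 -0.0164  0.008 ]]
line y at x=.54 0.18777423631638468
[[326.7511 139.555 ]
 [324.4718 257.4823]]
top z 0.023814032092574627
```

Emit:
play_rows(targets=[[0,0,-0.01,0.012,-0.007,-0.03,1],[0,0,-0.011,0.012,-0.008,-0.05,1],[0,0,0,0.012,-0.007,-0.05,1],[0,0,0,0,0,-0.02,1],[0,0,0,0,0,0,1]])

```text
t: 1.9
eef_pos: [0.5485, 0.1778, 0.0564]
ee_rot: [3.133, 0.001, -0.368]
force: [-0.1, -0.0, 0.9]
width: 0.0874
```

Emit:
play_rows(targets=[[0.008,-0.003,0.005,-0.002,0.0075,-0.015,1],[0,0,0,0,0,-0.015,1],[0,0,0,0,0,-0.008,1],[0,0,0,0,0,0,1]])

```text
t: 2.4
eef_pos: [0.5479, 0.1866, 0.02]
ee_rot: [-3.139, -0.001, -0.361]
force: [-0.2, -0.1, -0.2]
width: 0.0877
```

Emit:
play_rows(targets=[[0,0,0,-0.001,-0.001,-0.004,1],[0,0,0,0,0,0,0],[0,0,0,0,0,0,0],[0,0,0,0,0,0,0],[0,0,0,0,0,0,0],[0,0,0,0,0,0,0]], grip_force=40)

```text
t: 3.15
eef_pos: [0.5478, 0.1859, 0.0175]
ee_rot: [-3.137, -0.003, -0.361]
force: [0.4, -0.7, -0.3]
width: 0.0431
```

Emit:
play_rows(targets=[[0,0,0,0,0,0,0],[0,0,0,0,0,0,0],[0,0,0,0,0,0,0]])

```text
t: 3.52
eef_pos: [0.5478, 0.1859, 0.0175]
ee_rot: [-3.137, -0.003, -0.361]
force: [0.8, 1.3, -0.1]
width: 0.0235
```

Emit:
play_rows(targets=[[0,0,0,0,0,0.02,0],[0,0,0,0,0,0.045,0],[0,0,0,-0.01,-0.02,0.05,0],[0,0,-0.02,-0.015,-0.045,0.05,0],[0,0,-0.03,-0.018,-0.05,0.03,0],[0,0,-0.03,-0.018,-0.055,0.02,0],[0,0,-0.03,-0.018,-0.055,0.01,0],[0,0,-0.03,-0.018,-0.055,0,0],[0,0,-0.02,-0.01,-0.03,0,0],[0,0,0,0,0,0,0]])

```text
t: 4.78
eef_pos: [0.4326, -0.1294, 0.2399]
ee_rot: [3.141, 0.002, -0.526]
force: [0.0, -0.8, -3.5]
width: 0.0237
```

```bash
python3 - <<'E'
from h import *
s=get_state(); print(s['eef_pos'],s['ee_rot'],s['force'],s['width'],s['t'])
np.save('pics/w2s.npy',np.r_[s['eef_pos'],s['ee_rot']]); save('wrist','w2')
E
```

```text
[ 0.43259525 -0.1293569   0.23989856] [ 3.14112992e+00  1.83498663e-03 -5.26360889e-01] [ 0.04172185 -0.81511802 -3.48438369] 0.023701747657746058 4.775
```

View pics/w2.png

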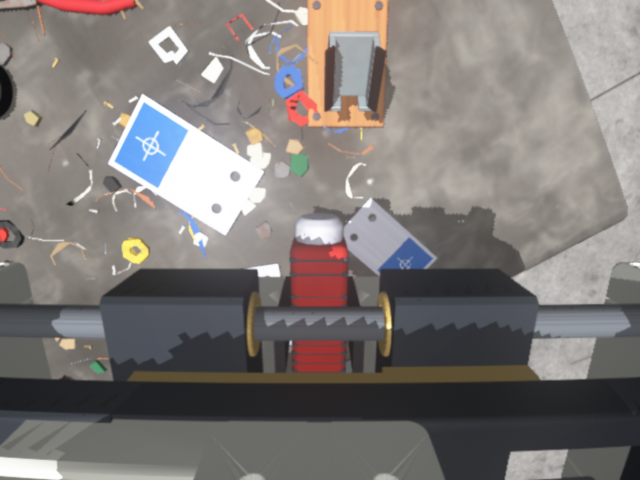

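```bash
python3 - <<'E'
from h import *
np.set_printoptions(precision=4,suppress=True)
a=np.load('pics/w2s.npy'); st={'eef_pos':a[:3],'ee_rot':a[3:]}
t=cv2.imread('pics/w2.png')
cv2.imwrite('pics/c4.png',cv2.resize(t[0:140,290:410],(600,700),interpolation=2)[:600])
print('mark',pix2plane('wrist',[(151,146)],.008,st))
# predicted rest model
yaw=-.529; o=np.array([.5407,-.225,0]); R=Rn.from_euler('z',yaw).as_matrix()
M=np.array([[-60,38,8],[-60,-38,8],[60,38,8],[60,-38,8],[5,14,85],[5,-14,85],[-35,14,45],[-35,-14,45]])/1000
print(project('wrist',M@R.T+o,st))
# punch model in tool
Rt=Rn.from_euler('xyz',a[3:]).as_matrix()
L=np.array([[.0385,0,.0055],[.0385-.01,0.012,-.0065],[.0385-.01,-.012,-.0065],[.0285,0,-.0065]])
print(project('wrist',L@Rt.T+a[:3],st))
E
```

```text
mark [[ 0.5736 -0.0155  0.008 ]]
[[307.9295 127.8247]
 [384.2286 128.3224]
 [307.6531  -5.5687]
 [389.6114  -4.6873]
 [336.8495  35.8337]
 [373.9872  36.2251]
 [333.9532  97.3442]
 [365.6825  97.5901]]
[[317.0696 217.0771]
 [346.9441 247.734 ]
 [286.9747 247.6665]
 [316.9605 247.7033]]
```

View pics/c4.png

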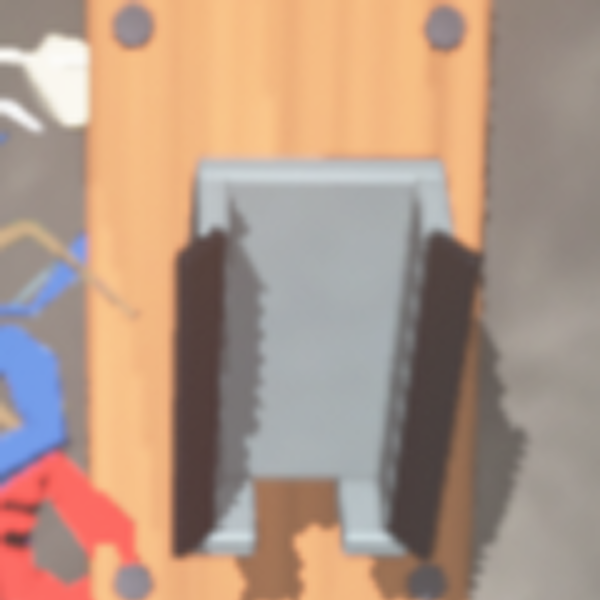

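Emit:
play_rows(targets=[[-0.079,-0.136,0,0,0,0,0],[-0.079,-0.136,0,0.01,-0.01,0,0],[-0.079,-0.136,0,0.015,-0.015,0,0],[-0.079,-0.136,0,0.015,-0.015,0,0],[-0.079,-0.136,0,0.02,-0.015,0,0],[0,0,0,0.015,-0.015,-0.02,0],[0,0,0,0,0,0,0],[0,0,0,0,0,0,0]])

```text
t: 5.82
eef_pos: [0.5426, -0.1976, 0.284]
ee_rot: [3.14, -0.693, -0.518]
force: [0.0, 0.3, -3.1]
width: 0.0235
```

```bash
cat >> h.py <<'E'
np.set_printoptions(precision=4,suppress=True)
def tool_target(h_yaw,pitch_up):
    "R with tool x = heading raised by pitch_up, jaws horizontal"
    h=np.array([np.cos(h_yaw),np.sin(h_yaw),0]); Z=np.array([0,0,1.])
    x=np.cos(pitch_up)*h+np.sin(pitch_up)*Z; z=np.sin(pitch_up)*h-np.cos(pitch_up)*Z
    return np.c_[x,np.cross(z,x),z]
def delta(R,p):
    s=get_state(); Rc=Rn.from_euler('xyz',s['ee_rot'])
    print('pos',s['eef_pos'],'rot',s['ee_rot'],'F',s['force'],'w %.4f t %.2f'%(s['width'],s['t']))
    print('q',s['q'])
    print('turn',(Rn.from_matrix(R)*Rc.inv()).as_rotvec(),'shift',np.array(p)-s['eef_pos'])
E
python3 - <<'E'
from h import *
R=tool_target(-.529,np.pi/4)
delta(R,[.515,-.209,.1595])
save('scene','s2')
E
```

```text
pos [ 0.5426 -0.1976  0.284 ] rot [ 3.14   -0.6931 -0.5184] F [ 0.0257  0.3427 -3.0588] w 0.0235 t 5.83
q [-0.0885 -0.1674 -1.0161  1.304  -0.2812 -0.0621]
turn [-0.0452 -0.0805 -0.0095] shift [-0.0276 -0.0114 -0.1245]
```

Emit:
play_rows(targets=[[0.079,0.136,0,0,0,-0.02,0],[0.079,0.136,0,0,0,-0.02,0],[0,0,0,0,0,0,0]])

```text
t: 6.25
eef_pos: [0.5511, -0.2212, 0.2807]
ee_rot: [3.122, -0.567, -0.533]
force: [1.4, 1.8, -1.5]
width: 0.0241
```

```bash
cat >> h.py <<'E'
import json
def log():
    s=get_state(); r=np.r_[s['q'],s['eef_pos'],s['ee_rot']].tolist()
    open('log.jsonl','a').write(json.dumps(r)+'\n'); print(np.array(r),s['t'])
E
python3 - <<'E'
from h import *
open('log.jsonl','w').write(json.dumps([1.43109747,0.359385828,0.0110330607,-0.000340782581,-1.22412180,-0.288082545,0.27986445, 0.61370756, 0.23661383,3.13989255,-1.69702052e-04,-0.427897315])+'\n'+json.dumps([-0.0885,-0.1674,-1.0161,1.304,-0.2812,-0.0621,.5426,-.1976,.284,3.14,-.6931,-.5184])+'\n')
log()
E
```

```text
[ 0.0709 -0.0973 -0.8148  0.7402 -0.4969  0.3639  0.5511 -0.2212  0.2807
  3.1217 -0.5673 -0.5332] 6.25
```

Emit:
play_rows(targets=[[0.079,0.136,0,0,0,-0.02,0],[0.079,0.136,0,0,0,-0.02,0],[0,0,0,0,0,0,0]])

```text
t: 6.62
eef_pos: [0.5496, -0.2247, 0.2455]
ee_rot: [3.106, -0.283, -0.527]
force: [0.4, -0.4, -1.9]
width: 0.0235
```

```bash
python3 - <<'E'
from h import *
log()
E
```

```text
[ 0.0513  0.064  -0.4858  0.2525 -0.8176  0.8333  0.5496 -0.2247  0.2455
  3.1058 -0.2828 -0.5266] 6.625
```

```bash
cat > fit.py <<'E'
from h import *
from scipy.optimize import least_squares
D=np.array([json.loads(l) for l in open('log.jsonl')])
E=lambda a,t: Rn.from_euler(a,t)
def fk(q,prm,s4,s6):
    c1,c6,a1,h0,L2,a3,L3,d6,dy,o2,o3,o5=prm
    R1=E('z',q[0]+c1); R2=R1*E('y',q[1]+o2); R3=R2*E('y',-q[2]+o3); R4=R3*E('x',s4*q[3]); R5=R4*E('y',-q[4]+o5); R6=R5*E('x',s6*q[5]+c6)
    # tool: z=+x, 
    R0=Rn.from_matrix(np.array([[0,0,1],[0,-1,0],[1,0,0]],float))
    p=R1.apply([a1,dy,h0])+R2.apply([0,0,L2])+R3.apply([L3,0,a3])+R5.apply([d6,0,0])
    return R6*R0,p
if __name__=='__main__':
    for s4 in (1,-1):
        for s6 in (1,-1):
          for c1 in (0,-.288):
            def res(x):
                prm=np.r_[x,0,0,0,0,0,0,0,0,0,0]
                return np.concatenate([(fk(d[:6],prm,s4,s6)[0].inv()*E('xyz',d[9:])).as_rotvec() for d in D])
            for c6 in (0,1.57,3.14,-1.57):
                r=least_squares(res,[c1,c6]); print(s4,s6,r.x,r.cost)
E
python3 fit.py
```

```text
1 1 [-1.4485 -1.2365] 2.5886767582453203
1 1 [-1.4485 -1.2365] 2.5886767582437793
1 1 [-0.6204  4.2126] 4.948300070607788
1 1 [-0.6204 -2.0706] 4.94830007061261
1 1 [-1.4485 -1.2365] 2.5886767582447825
1 1 [-1.4485 -1.2365] 2.588676758243768
1 1 [-0.6204  4.2126] 4.948300070607795
1 1 [-0.6204 -2.0706] 4.948300070609725
1 -1 [-1.4918 -0.8497] 1.620811219753839
1 -1 [-1.4918 -0.8497] 1.6208112197054239
1 -1 [-1.4918 -0.8497] 1.6208112197158746
1 -1 [-1.4918 -0.8497] 1.6208112197019764
1 -1 [-1.4918 -0.8497] 1.6208112197344942
1 -1 [-1.4918 -0.8497] 1.6208112197027271
1 -1 [0.1068 3.6945] 10.659590441019983
1 -1 [-1.4918 -0.8497] 1.6208112197151399
-1 1 [0.0362 1.1796] 1.4681806821961614
-1 1 [0.0362 1.1796] 1.4681806822183343
-1 1 [0.0362 1.1796] 1.4681806821953822
-1 1 [-0.2537 -2.221 ] 11.475301834495516
-1 1 [0.0362 1.1796] 1.4681806822038548
-1 1 [0.0362 1.1796] 1.468180682200548
-1 1 [0.0362 1.1796] 1.4681806821954375
-1 1 [0.0362 1.1796] 1.4681806822132966
-1 -1 [-0.      1.5708] 2.0169397932474908e-09
-1 -1 [-0.      1.5708] 2.0169397932468894e-09
-1 -1 [-0.      1.5708] 2.016939793923986e-09
-1 -1 [-0.      1.5708] 2.0169397932555215e-09
-1 -1 [-0.      1.5708] 2.0169397937552324e-09
-1 -1 [-0.      1.5708] 2.016939793254616e-09
-1 -1 [-0.      1.5708] 2.0169397933977825e-09
-1 -1 [-0.      1.5708] 2.0169397932528005e-09
```

```bash
cat >> fit.py <<'E'
def pos(x):
    prm=np.r_[0,np.pi/2,x,0,0,0]
    return np.concatenate([fk(d[:6],prm,-1,-1)[1]-d[6:9] for d in D])
if __name__=='__main__':
    r=least_squares(pos,[0.05,.4,.3,0,.3,.25,-.2],x_scale=.1); print(r.x); print(r.fun.reshape(-1,3)*1000); print(np.linalg.svd(r.jac)[1])
E
python3 fit.py | tail -12
```

```text
-1 -1 [-0.      1.5708] 2.016939793923986e-09
-1 -1 [-0.      1.5708] 2.0169397932555215e-09
-1 -1 [-0.      1.5708] 2.0169397937552324e-09
-1 -1 [-0.      1.5708] 2.016939793254616e-09
-1 -1 [-0.      1.5708] 2.0169397933977825e-09
-1 -1 [-0.      1.5708] 2.0169397932528005e-09
[ 0.5134 -0.3947  0.5317  0.1983 -0.1401  0.1148 -0.1911]
[[ -2.11   -10.2962 -14.237 ]
 [-16.7261 -71.7306  -6.6212]
 [ -0.2285  31.7064  -1.545 ]
 [ 16.6863  41.5395  22.4032]]
[3.8901 2.8582 2.0256 0.6778 0.3405 0.1341 0.0375]
```

```bash
cat > fit2.py <<'E'
from h import *
from scipy.optimize import least_squares
D=np.array([json.loads(l) for l in open('log.jsonl')])
E=lambda a,t: Rn.from_euler(a,t)
R0=Rn.from_matrix(np.array([[0,0,1],[0,-1,0],[1,0,0]],float))
def frames(q):
    R1=E('z',q[0]); R2=R1*E('y',q[1]); R3=R2*E('y',-q[2]); R4=R3*E('x',-q[3]); R5=R4*E('y',-q[4]); R6=R5*E('x',-q[5]+np.pi/2)
    return R1,R2,R3,R4,R5,R6
names={'a1':(0,0),'dy':(0,1),'h0':(0,2),'L2':(1,2),'L2x':(1,0),'L3':(2,0),'a3':(2,2),'y4':(3,1),'z4':(3,2),'d6':(4,0),'z5':(4,2),'y6':(5,1),'z6':(5,2)}
def cols(q,use):
    F=frames(q); C=[]
    for n in use:
        if n in('bx','by'): C.append(np.eye(3)['xy'.index(n[1])])
        else: k,i=names[n]; C.append(F[k].apply(np.eye(3)[i]))
    return np.array(C).T
def fit(use,lam=1e-4):
    A=np.vstack([cols(d[:6],use) for d in D]); b=np.concatenate([d[6:9] for d in D])
    n=len(use); x=np.linalg.lstsq(np.vstack([A,lam*np.eye(n)]),np.r_[b,np.zeros(n)],rcond=None)[0]
    return x,A@x-b
if __name__=='__main__':
    base=['a1','h0','L2','a3','L3','d6']
    for ex in ([],['dy'],['bx','by'],['y4'],['z4'],['y4','z4'],['z5'],['y6','z6'],['dy','y4'],['dy','z5'],['bx','by','y4'],['dy','L2x'],['bx','by','dy']):
        x,r=fit(base+ex); print(ex,dict(zip(base+ex,x.round(3))),'rms mm %.2f'%(1000*np.sqrt((r**2).mean())))
E
python3 fit2.py
```

```text
[] {'a1': np.float64(-0.075), 'h0': np.float64(0.297), 'L2': np.float64(0.902), 'a3': np.float64(0.052), 'L3': np.float64(0.413), 'd6': np.float64(0.813)} rms mm 66.14
['dy'] {'a1': np.float64(0.513), 'h0': np.float64(-0.395), 'L2': np.float64(0.532), 'a3': np.float64(0.198), 'L3': np.float64(-0.14), 'd6': np.float64(0.115), 'dy': np.float64(-0.191)} rms mm 27.83
['bx', 'by'] {'a1': np.float64(-0.201), 'h0': np.float64(-0.926), 'L2': np.float64(1.566), 'a3': np.float64(0.441), 'L3': np.float64(0.147), 'd6': np.float64(0.689), 'bx': np.float64(0.18), 'by': np.float64(-0.036)} rms mm 34.20
['y4'] {'a1': np.float64(-0.0), 'h0': np.float64(0.199), 'L2': np.float64(0.602), 'a3': np.float64(0.0), 'L3': np.float64(0.464), 'd6': np.float64(0.367), 'y4': np.float64(-0.192)} rms mm 0.01
['z4'] {'a1': np.float64(-0.319), 'h0': np.float64(0.62), 'L2': np.float64(1.258), 'a3': np.float64(-0.209), 'L3': np.float64(0.543), 'd6': np.float64(1.413), 'z4': np.float64(0.238)} rms mm 59.52
['y4', 'z4'] {'a1': np.float64(-0.0), 'h0': np.float64(0.199), 'L2': np.float64(0.602), 'a3': np.float64(0.0), 'L3'
[... 1028 characters left out ...]
h0': np.float64(0.198), 'L2': np.float64(0.602), 'a3': np.float64(0.0), 'L3': np.float64(0.464), 'd6': np.float64(0.367), 'bx': np.float64(0.0), 'by': np.float64(-0.0), 'y4': np.float64(-0.192)} rms mm 0.01
['dy', 'L2x'] {'a1': np.float64(1.261), 'h0': np.float64(-0.483), 'L2': np.float64(0.517), 'a3': np.float64(0.025), 'L3': np.float64(-0.497), 'd6': np.float64(0.087), 'dy': np.float64(-0.196), 'L2x': np.float64(-0.362)} rms mm 26.11
['bx', 'by', 'dy'] {'a1': np.float64(0.437), 'h0': np.float64(-0.179), 'L2': np.float64(0.488), 'a3': np.float64(0.145), 'L3': np.float64(-0.054), 'd6': np.float64(0.206), 'bx': np.float64(0.003), 'by': np.float64(0.033), 'dy': np.float64(-0.198)} rms mm 27.38
```

```bash
cat > ik.py <<'E'
from fit2 import *
use=['h0','L2','L3','d6','y4']; X,_=fit(use); 
lo=np.array([-3.07,-1.43,-1.02,-3.03,-3.05,-3.03]); hi=np.array([3.07,2.12,1.25,1.67,0,3.03])
def fk(q): return frames(q)[-1]*R0, cols(q,use)@X
def ik(R,p,n=40,seed=None):
    R=Rn.from_matrix(R) if isinstance(R,np.ndarray) else R
    sols=[]; rng=np.random.default_rng(0)
    def f(q):
        a,b=fk(q); return np.r_[(a.inv()*R).as_rotvec()*.3,b-p]
    seeds=([seed] if seed is not None else [])+[rng.uniform(lo,hi) for _ in range(n)]
    for s in seeds:
        r=least_squares(f,np.clip(s,lo+1e-3,hi-1e-3),bounds=(lo,hi))
        if r.cost<1e-9 and not any(np.abs(r.x-t).max()<.02 for t in sols): sols.append(r.x)
    return sols
E
python3 - <<'E'
from ik import *
print(dict(zip(use,X)))
print('now',D[-1][:6])
base=np.array([.5276,-.2173,.0818])
h=np.array([np.cos(-.529),np.sin(-.529),0])
px=np.array([h[0]*.7071,h[1]*.7071,.7071])
for up in (45,35,25,15,0):
    R=tool_target(-.529,np.radians(up)); z=R[:,2]
    g=base+.0415*px
    for off in (-.0055,-.0655):
        p=g+off*z
        print('place',up,off)
        for s in ik(R,p): print('   ',s.round(2), 'margin %.2f'%np.minimum(s-lo,hi-s).min())
E
```

```text
{'h0': np.float64(0.19879454019205625), 'L2': np.float64(0.6016440195600677), 'L3': np.float64(0.4635851073284786), 'd6': np.float64(0.36709295237124207), 'y4': np.float64(-0.19178978161810686)}
now [ 0.0513  0.064  -0.4858  0.2525 -0.8176  0.8333]
place 45 -0.0055
place 45 -0.0655
place 35 -0.0055
place 35 -0.0655
place 25 -0.0055
place 25 -0.0655
    [ 0.01  0.03 -0.91  0.72 -0.34  0.38] margin 0.11
place 15 -0.0055
    [ 0.    0.21 -0.65  0.28 -0.5   0.81] margin 0.37
place 15 -0.0655
    [ 0.02  0.12 -0.59  0.23 -0.66  0.85] margin 0.43
place 0 -0.0055
    [-0.07  0.34 -0.32  0.   -0.92  1.11] margin 0.70
place 0 -0.0655
    [-0.07  0.28 -0.24  0.   -1.04  1.11] margin 0.78
```

```bash
python3 - <<'E'
from ik import *
base=np.array([.5276,-.2173,.0818])
h=np.array([np.cos(-.529),np.sin(-.529),0]); px=np.array([h[0]*.7071,h[1]*.7071,.7071])
for up in (-15,-25,-35,-45):
    R=tool_target(-.529,np.radians(up)); z=R[:,2]; g=base+.05*px
    for off in (0,-.08):
        print('grasp2',up,off)
        for s in ik(R,g+off*z,20): print('   ',s.round(2),'margin %.2f'%np.minimum(s-lo,hi-s).min())
    for yaw in (-.529,-.2,.2):
        R=tool_target(yaw,np.radians(up+45)); p=np.array([.5745,-.0155,.138])
        print(' press',up+45,yaw)
        for s in ik(R,p,20): print('   ',s.round(2),'margin %.2f'%np.minimum(s-lo,hi-s).min())
for up in (-30,-35):
  for p in ([.5,0.08,.02],[.5,0.08,.15],[.42,.1,.02],[.5,.2,.02]):
    for yaw in (-.529,-.36,0.):
        print('flat',up,p,yaw,[ (s.round(2),'m %.2f'%np.minimum(s-lo,hi-s).min()) for s in ik(tool_target(yaw,np.radians(up)),np.array(p),15)])
E
```

```text
grasp2 -15 0
    [-0.14  0.5  -0.05 -0.1  -1.27  1.22] margin 0.97
grasp2 -15 -0.08
    [-0.15  0.47  0.09 -0.1  -1.44  1.22] margin 1.11
 press 30 -0.529
 press 30 -0.2
 press 30 0.2
grasp2 -25 0
    [-0.17  0.6   0.11 -0.15 -1.49  1.26] margin 1.13
grasp2 -25 -0.08
    [-0.19  0.6   0.28 -0.14 -1.66  1.25] margin 0.97
 press 20 -0.529
    [ 0.44  0.14 -0.82  0.63 -0.5   0.06] margin 0.20
 press 20 -0.2
    [ 0.4   0.11 -0.82  0.52 -0.4   0.52] margin 0.20
 press 20 0.2
    [ 0.34  0.12 -0.67  0.12 -0.44  1.33] margin 0.35
grasp2 -35 0
    [-0.2   0.71  0.25 -0.19 -1.7   1.27] margin 1.00
grasp2 -35 -0.08
    [-0.22  0.74  0.46 -0.19 -1.88  1.26] margin 0.79
 press 10 -0.529
    [ 0.4   0.2  -0.56  0.21 -0.72  0.49] margin 0.46
 press 10 -0.2
    [ 0.37  0.19 -0.55  0.15 -0.69  0.89] margin 0.47
 press 10 0.2
    [ 0.33  0.19 -0.5   0.03 -0.71  1.42] margin 0.52
grasp2 -45 0
    [-0.22  0.82  0.39 -0.23 -1.89  1.27] margin 0.86
grasp2 -45 -0.08
    [-0.24  0.87  0.63 -0.23 -2.09  1.25] margin 0.62
 press 0 -0.529
    [ 0.31  0.28 -0.35  0.   -0.94  0.73] margin 0.67
 press 0 -0.2
  
[... 1732 characters left out ...]
, -1.6 ,  1.02]), 'm 1.04')]
flat -35 [0.5, 0.08, 0.15] 0.0 [(array([ 0.38,  0.54,  0.02, -0.21, -1.63,  1.24]), 'm 1.04')]
flat -35 [0.42, 0.1, 0.02] -0.529 [(array([ 0.28,  0.55, -0.25, -0.45, -1.25,  1.01]), 'm 0.77')]
flat -35 [0.42, 0.1, 0.02] -0.36 [(array([ 0.33,  0.57, -0.24, -0.39, -1.28,  1.09]), 'm 0.78')]
flat -35 [0.42, 0.1, 0.02] 0.0 [(array([ 0.45,  0.59, -0.24, -0.26, -1.31,  1.26]), 'm 0.78')]
flat -35 [0.5, 0.2, 0.02] -0.529 [(array([ 0.39,  0.64, -0.03, -0.49, -1.33,  0.88]), 'm 0.99')]
flat -35 [0.5, 0.2, 0.02] -0.36 [(array([ 0.43,  0.67, -0.  , -0.43, -1.38,  0.97]), 'm 1.02')]
flat -35 [0.5, 0.2, 0.02] 0.0 [(array([ 0.53,  0.71,  0.02, -0.29, -1.44,  1.17]), 'm 1.04')]
```

```bash
python3 - <<'E'
from h import *
delta(tool_target(-.361,0),[.5478,.1859,.06])
E
```

```text
pos [ 0.5496 -0.2247  0.2455] rot [ 3.1058 -0.2828 -0.5266] F [ 0.4472 -0.4201 -1.9265] w 0.0235 t 6.62
q [ 0.0513  0.064  -0.4858  0.2525 -0.8176  0.8333]
turn [0.1537 0.2404 0.1696] shift [-0.0018  0.4106 -0.1855]
```

Emit:
play_rows(targets=[[0.05,0.08,0,0,0.02,0,0],[0.05,0.08,0,0,0.04,0,0],[0.05,0.08,0.03,0,0.05,-0.01,0],[0,0,0.04,0,0.055,-0.01,0],[0,0,0.04,0,0.055,-0.02,0],[0,0,0.04,0,0.055,-0.02,0],[0,0,0.02,0,0.055,-0.03,0],[0,0,0,0,0.05,-0.03,0],[0,0,0,0,0.02,-0.03,0],[0,0,0,0,0,-0.01,0],[0,0,0,0,0,0,0]])

```text
t: 8.0
eef_pos: [0.5511, 0.172, 0.0936]
ee_rot: [3.091, -0.054, -0.355]
force: [0.2, 0.0, -4.0]
width: 0.0236
```

```bash
python3 - <<'E'
from h import *
delta(tool_target(-.361,0),[.5478,.1859,.0175])
E
```

```text
pos [0.5511 0.172  0.0936] rot [ 3.0914 -0.0536 -0.3549] F [ 0.1872  0.0037 -4.0141] w 0.0236 t 8.00
q [ 0.688   0.3291 -0.4386  0.0977 -0.822   0.4593]
turn [ 0.0658  0.0326 -0.0047] shift [-0.0033  0.0139 -0.0761]
```

Emit:
play_rows(targets=[[0.066,0.033,-0.005,-0.003,0.014,-0.03,0],[0,0,0,0,0,-0.025,0],[0,0,0,0,0,-0.01,0],[0,0,0,0,0,0,0]])

```text
t: 8.5
eef_pos: [0.5521, 0.1833, 0.034]
ee_rot: [-3.135, -0.009, -0.363]
force: [-0.7, -0.2, -2.0]
width: 0.0237
```

```bash
python3 - <<'E'
from h import *
delta(tool_target(-.361,0),[.5478,.1859,.018])
E
```

```text
pos [0.5521 0.1833 0.034 ] rot [-3.1352 -0.0089 -0.3631] F [-0.7491 -0.2245 -1.9849] w 0.0237 t 8.50
q [ 0.6594  0.4106 -0.4455  0.0065 -0.7045  0.5434]
turn [-0.0029  0.0106  0.002 ] shift [-0.0043  0.0026 -0.016 ]
```

Emit:
play_rows(targets=[[-0.003,0.01,0.002,-0.004,0.002,-0.007,0],[0,0,0,0,0,-0.006,0],[0,0,0,0,0,-0.002,0],[0,0,0,0,0,0,0]])

```text
t: 9.0
eef_pos: [0.5492, 0.1859, 0.0208]
ee_rot: [-3.139, -0.003, -0.36]
force: [-0.3, -0.8, -3.5]
width: 0.0238
```

Emit:
play_rows(targets=[[0,0,0,0,0,-0.003,0],[0,0,0,0,0,0,0.7],[0,0,0,0,0,0,0.7],[0,0,0,0,0,0,0.7],[0,0,0,0,0,0,0.7],[0,0,0,0,0,0.03,0.7],[0,0,0,0,0,0.04,0.7],[0,0,0,0,0,0.05,0.7],[0,0,0,0,0,0,0.7]])

```text
t: 10.12
eef_pos: [0.55, 0.1862, 0.1423]
ee_rot: [-3.138, -0.005, -0.36]
force: [0.2, 0.9, -0.7]
width: 0.0614
```

```bash
python3 - <<'E'
from h import *
s=get_state(); np.save('pics/w3s.npy',np.r_[s['eef_pos'],s['ee_rot']]); save('wrist','w3')
delta(tool_target(-.361,-np.radians(33)),[.5478,.1859,.12])
E
```

```text
pos [0.5486 0.1855 0.14  ] rot [-3.141  -0.002  -0.3601] F [-0.5851 -0.8515 -0.2201] w 0.0613 t 10.18
q [ 0.6646  0.2836 -0.3369  0.0018 -0.9487  0.5451]
turn [ 0.2034  0.541  -0.0007] shift [-0.0008  0.0004 -0.02  ]
```

View pics/w3.png

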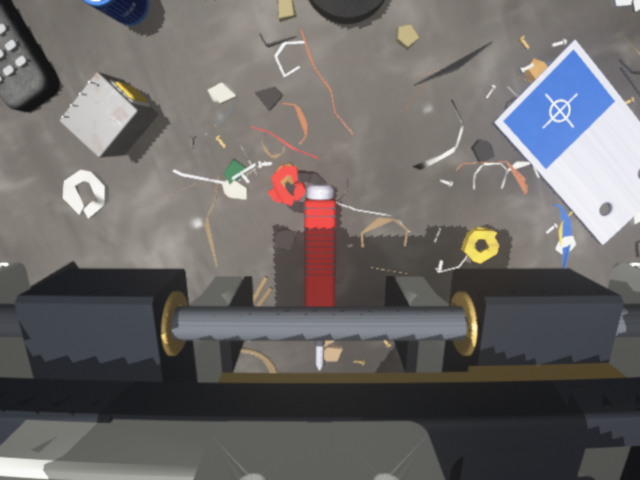

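```bash
python3 - <<'E'
from h import *
a=np.load('pics/w3s.npy'); st={'eef_pos':a[:3],'ee_rot':a[3:]}
t=cv2.imread('pics/w3.png').astype(int)
m=(t[...,2]-t[...,1]>70)&(t[...,2]-t[...,0]>70); m[:190]=0; m[:,:304]=0; m[:,340:]=0
P=[]
for v in list(range(208,300,4)):
    c=np.flatnonzero(m[v]); 
    if len(c)<20: continue
    l,r=pix2plane('wrist',[(c[0]-.5,v),(c[-1]+.5,v)],.024,st); P.append(np.r_[(l+r)/2,np.linalg.norm(l-r)*1000])
P=np.array(P); k=np.polyfit(P[:,0],P[:,1],1); print('yaw',np.arctan(k[0]),np.round(P[::4],4), 'y@.548',np.polyval(k,.548))
rows=np.flatnonzero(m.sum(1)>20); print(rows[0],rows[-1],pix2plane('wrist',[(319.5,rows[0]-.5)],.024,st),'head',pix2plane('wrist',[(319.5,185)],.0225,st),'tip',pix2plane('wrist',[(319,371)],.012,st))
E
```

```text
yaw -0.3579232702014904 [[ 0.5705  0.1774  0.024  17.6194]
 [ 0.5592  0.1816  0.024  23.7564]
 [ 0.5477  0.1859  0.024  16.5197]
 [ 0.5329  0.1914  0.024  21.3384]
 [ 0.5208  0.196   0.024  20.0571]
 [ 0.5083  0.2006  0.024  21.8728]] y@.548 0.18579032901936257
200 305 [[0.5764 0.1752 0.024 ]] head [[0.5861 0.1715 0.0225]] tip [[0.4338 0.2289 0.012 ]]
```

Emit:
play_rows(targets=[[0.051,0.135,0,0.01,-0.004,0.005,0.7],[0.051,0.135,0,0.015,-0.005,0,0.7],[0.051,0.135,0,0.015,-0.006,-0.005,0.7],[0.051,0.135,0,0.015,-0.005,-0.01,0.7],[0,0,0,0,0,0,0.7],[0,0,0,0,0,0,0.7]])

```text
t: 10.92
eef_pos: [0.5992, 0.1642, 0.1197]
ee_rot: [3.139, 0.606, -0.359]
force: [-0.5, -0.4, 1.7]
width: 0.0613
```

```bash
python3 - <<'E'
from h import *
R=tool_target(-.358,-np.radians(33))
p=np.array([.5529,.1840,.0175])
delta(R,p-.06*R[:,2]); print(R[:,2])
E
```

```text
pos [0.5992 0.1642 0.1197] rot [ 3.1386  0.6061 -0.3594] F [-0.5363 -0.3936  1.7372] w 0.0613 t 10.93
q [ 0.3396  0.6836  0.2867 -0.3743 -1.6571  0.933 ]
turn [-0.0083 -0.0291 -0.0003] shift [-0.0157  0.0084 -0.0518]
[-0.5101  0.1908 -0.8387]
```

Emit:
play_rows(targets=[[-0.008,-0.028,0,-0.008,0.004,-0.026,0.7],[0,0,0,-0.008,0.004,-0.024,0.7],[0,0,0,-0.015,0.006,-0.024,0.7],[0,0,0,-0.008,0.003,-0.012,0.7],[0,0,0,0,0,0,0.7]])

```text
t: 11.55
eef_pos: [0.5573, 0.1841, 0.038]
ee_rot: [-3.135, 0.564, -0.349]
force: [0.4, 0.2, 0.1]
width: 0.0614
```

```bash
python3 - <<'E'
from h import *
R=tool_target(-.358,-np.radians(33))
p=np.array([.5529,.1840,.0175])
delta(R,p)
E
```

```text
pos [0.5573 0.1841 0.038 ] rot [-3.1352  0.564  -0.3492] F [0.3661 0.2431 0.0561] w 0.0614 t 11.55
q [ 0.3937  0.6869  0.1    -0.3792 -1.4266  0.9664]
turn [-0.0009  0.0131 -0.0053] shift [-0.0044 -0.0001 -0.0205]
```

Emit:
play_rows(targets=[[0,0.013,-0.005,-0.004,0,-0.01,0.7],[0,0,0,0,0,-0.008,0.7],[0,0,0,0,0,0,0.7]])

```text
t: 11.92
eef_pos: [0.5549, 0.1843, 0.021]
ee_rot: [-3.138, 0.573, -0.356]
force: [0.7, -0.7, 0.4]
width: 0.0615
```

```bash
python3 - <<'E'
from h import *
R=tool_target(-.358,-np.radians(33))
p=np.array([.5529,.1840,.0175])
delta(R,p)
E
```

```text
pos [0.5549 0.1843 0.021 ] rot [-3.138   0.5732 -0.3558] F [ 0.687  -0.7454  0.3675] w 0.0615 t 11.93
q [ 0.3916  0.7081  0.0932 -0.3857 -1.4084  0.9739]
turn [-0.0018  0.0036 -0.0003] shift [-0.002  -0.0003 -0.0035]
```

Emit:
play_rows(targets=[[0,0.003,0,-0.002,0,-0.003,0.7],[0,0,0,0,0,0,0],[0,0,0,0,0,0,0],[0,0,0,0,0,0,0],[0,0,0,0,0,0,0],[0,0,0,0,0,0,0],[0,0,0,0,0,0,0]], grip_force=50)

```text
t: 12.8
eef_pos: [0.5536, 0.184, 0.0181]
ee_rot: [-3.139, 0.575, -0.357]
force: [-0.3, -0.2, -0.7]
width: 0.0235
```

```bash
python3 - <<'E'
from h import *
R=tool_target(-.358,-np.radians(33))
p=np.array([.5529,.1840,.0175])
delta(R,p)
E
```

```text
pos [0.5536 0.184  0.0181] rot [-3.1389  0.5753 -0.3568] F [-0.2887 -0.2269 -0.7251] w 0.0235 t 12.80
q [ 0.3913  0.7111  0.0902 -0.3869 -1.4048  0.9758]
turn [-0.0019  0.0014  0.0003] shift [-0.0007  0.     -0.0006]
```

```bash
cat > tgt.py <<'E'
from ik import *
def seat_pose(up,gx,e,along=0.,norm=0.,lat=0.,yaw=-.529,o=(.5407,-.225)):
    "TCP for punch in rest frame; lat = shift along world-left of heading"
    h=np.array([np.cos(yaw),np.sin(yaw),0]); l=np.array([-h[1],h[0],0]); Z=np.array([0,0,1.])
    px=(h+Z)*.70711; n=(Z-h)*.70711
    R=tool_target(yaw,np.radians(up))
    g=np.array([*o,0])-.0152*h+.0818*Z+(gx+along)*px+norm*n+lat*l
    return R,g-e*R[:,2]
def show(R,p,seed=None):
    for s in ik(R,p,0 if seed is not None else 15,seed): print('  ik',s.round(3),'m %.2f'%np.minimum(s-lo,hi-s).min())
E
python3 - <<'E'
from tgt import *
q=get_state()['q']
for al,no in ((.003,0.001),(.003,.05),(.02,.09)):
    R,p=seat_pose(12,.0424,.0073,al,no,.0007); print(p); show(R,p)
show(tool_target(-.529,np.radians(12)),np.array([.48,-.15,.24]))
show(tool_target(-.529,np.radians(-10)),np.array([.5,-.1,.24]))
show(tool_target(-.36,np.radians(-33)),np.array([.5536,.184,.24]))
E
```

```text
[ 0.5537 -0.2318  0.1218]
  ik [-0.009  0.231 -0.555  0.181 -0.61   0.912] m 0.46
[ 0.5238 -0.2143  0.1564]
  ik [ 0.029  0.136 -0.582  0.175 -0.683  0.886] m 0.44
[ 0.5098 -0.2061  0.1967]
  ik [ 0.049  0.065 -0.552  0.162 -0.783  0.887] m 0.47
  ik [ 0.193 -0.057 -0.575  0.176 -0.902  0.75 ] m 0.44
  ik [ 0.107  0.19  -0.184 -0.106 -1.339  0.966] m 0.84
  ik [ 0.391  0.509  0.279 -0.389 -1.769  0.826] m 0.97
```

Emit:
play_rows(targets=[[0,0,0,0,0,0.02,0],[0,0,0,0,0,0.045,0],[0,0,0,0,-0.02,0.05,0],[0,0,-0.02,-0.008,-0.04,0.05,0],[-0.03,-0.06,-0.03,-0.008,-0.05,0.04,0],[-0.05,-0.1,-0.03,-0.008,-0.055,0.02,0],[-0.05,-0.1,-0.03,-0.008,-0.055,0.01,0],[-0.05,-0.1,-0.03,-0.008,-0.055,0,0],[-0.04,-0.08,-0.02,-0.005,-0.03,0,0],[0,0,0,0,0,0,0]])

```text
t: 14.05
eef_pos: [0.5048, -0.1269, 0.2662]
ee_rot: [-3.139, 0.058, -0.529]
force: [0.7, -0.0, -3.3]
width: 0.0238
```

```bash
python3 - <<'E'
from tgt import *
R,p=seat_pose(12,.0424,.0073,.02,.09,.0007)
delta(R,p)
s=get_state(); np.save('pics/w4s.npy',np.r_[s['eef_pos'],s['ee_rot']]); save('wrist','w4')
E
```

```text
pos [ 0.5048 -0.1269  0.2662] rot [-3.1395  0.0579 -0.5288] F [ 0.7176 -0.0288 -3.3146] w 0.0238 t 14.05
q [ 0.1038  0.1195 -0.2252 -0.0376 -1.2717  0.95  ]
turn [-0.1367 -0.2297 -0.0004] shift [ 0.005  -0.0792 -0.0695]
```

View pics/w4.png

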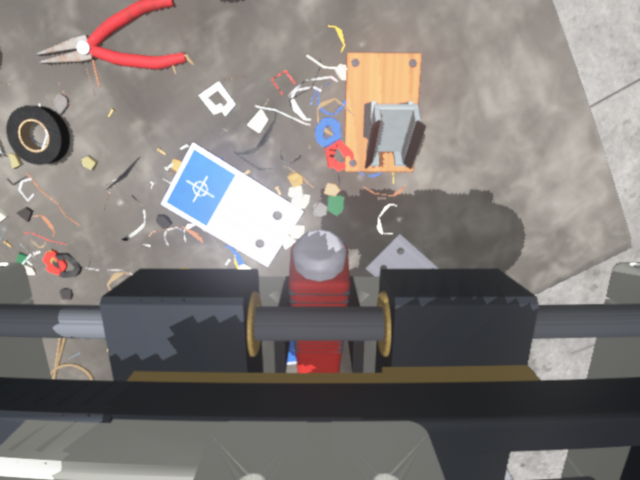

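Emit:
play_rows(targets=[[-0.045,-0.075,0,0.002,-0.02,0,0],[-0.045,-0.075,0,0.002,-0.03,0,0],[-0.045,-0.078,0,0,-0.03,-0.03,0],[0,0,0,0,0,-0.03,0],[0,0,0,0,0,0,0]])

```text
t: 14.72
eef_pos: [0.5109, -0.2049, 0.2061]
ee_rot: [-3.141, -0.208, -0.527]
force: [0.6, 0.1, -2.2]
width: 0.0238
```

```bash
python3 - <<'E'
from tgt import *
R,p=seat_pose(12,.0424,.0073,.003,.05,.0007)
delta(R,p)
s=get_state(); np.save('pics/w5s.npy',np.r_[s['eef_pos'],s['ee_rot']]); save('wrist','w5'); save('scene','s5')
E
```

```text
pos [ 0.5109 -0.2049  0.2061] rot [-3.1406 -0.2083 -0.5267] F [ 0.5898  0.0946 -2.2162] w 0.0238 t 14.72
q [ 0.051   0.0578 -0.5345  0.1556 -0.8088  0.8952]
turn [-0.0014 -0.0005 -0.0025] shift [ 0.013  -0.0094 -0.0497]
```

View pics/s5.png

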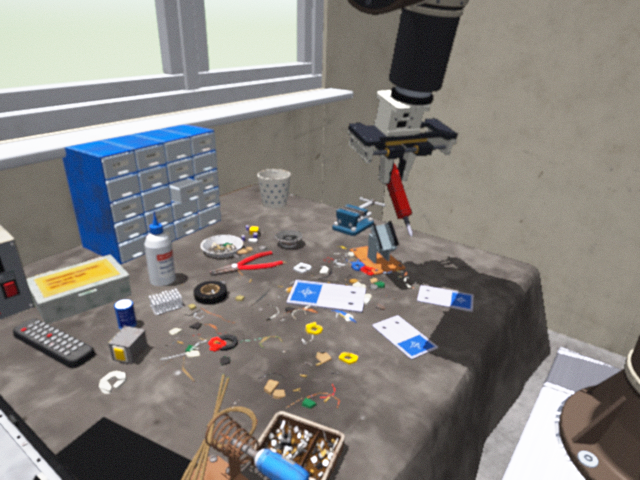

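```bash
python3 - <<'E'
from tgt import *
a=np.load('pics/w5s.npy'); Rt=Rn.from_euler('xyz',a[3:]).as_matrix()
up=np.radians(33) # punch in tool: punch x rotated up relative to tool x
def P(x): 
    c=np.array([0,0,.0073]); d=np.array([np.cos(up),0,-np.sin(up)])
    return Rt@(c+(x-.0424)*d)+a[:3]
print([ (x,P(x).round(4),project('scene',P(x)).round(1)) for x in (-.08,-.04,.07,.08)])
t=cv2.imread('pics/s5.png'); cv2.imwrite('pics/c5.png',cv2.resize(t[150:290,340:440],(500,700),interpolation=2)[:600])
E
```

```text
[(-0.08, array([ 0.4373, -0.162 ,  0.1125]), array([[411.9, 237.9]])), (-0.04, array([ 0.4618, -0.1763,  0.1408]), array([[405.4, 218.7]])), (0.07, array([ 0.529 , -0.2155,  0.2185]), array([[388.2, 168. ]])), (0.08, array([ 0.5352, -0.219 ,  0.2256]), array([[386.7, 163.6]]))]
```

View pics/c5.png

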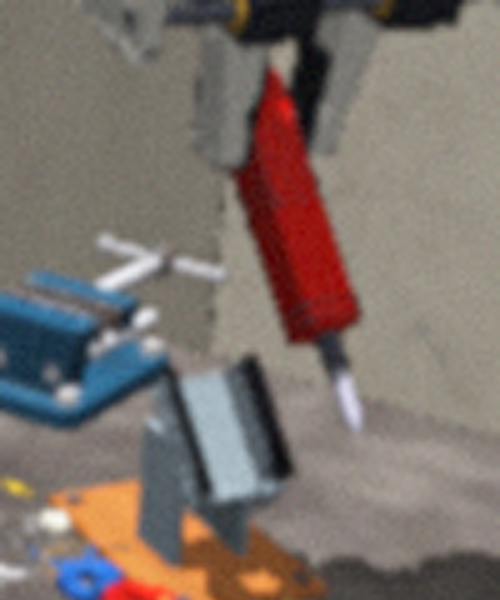

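Emit:
play_rows(targets=[[0,0,-0.002,0.006,-0.004,-0.025,0],[0,0,0,0.007,-0.005,-0.022,0],[0,0,0,0,0,0,0]])

```text
t: 15.2
eef_pos: [0.5312, -0.2131, 0.1662]
ee_rot: [-3.136, -0.219, -0.527]
force: [-0.5, -0.6, -1.7]
width: 0.0237
```

```bash
python3 - <<'E'
from tgt import *
for no in (.05,.02):
    R,p=seat_pose(12,.0424,.0073,.003,no,.0007)
    delta(R,p)
E
```

```text
pos [ 0.5312 -0.2131  0.1662] rot [-3.1359 -0.2185 -0.5269] F [-0.5158 -0.5722 -1.7256] w 0.0237 t 15.20
q [ 0.0308  0.1301 -0.5626  0.1722 -0.6962  0.8916]
turn [-0.0002  0.0107 -0.0033] shift [-0.0074 -0.0013 -0.0098]
pos [ 0.5312 -0.2131  0.1662] rot [-3.1359 -0.2185 -0.5269] F [-0.5158 -0.5722 -1.7256] w 0.0237 t 15.20
q [ 0.0308  0.1301 -0.5626  0.1722 -0.6962  0.8916]
turn [-0.0002  0.0107 -0.0033] shift [ 0.0109 -0.012  -0.031 ]
```

Emit:
play_rows(targets=[[0,0.01,-0.003,0.005,-0.006,-0.015,0],[0,0,0,0.004,-0.005,-0.012,0],[0,0,0,0,0,0,0]])

```text
t: 15.58
eef_pos: [0.5429, -0.2244, 0.1405]
ee_rot: [-3.14, -0.213, -0.528]
force: [-0.2, -0.2, -3.5]
width: 0.0239
```

```bash
python3 - <<'E'
from tgt import *
for no in (.02,.001):
    R,p=seat_pose(12,.0424,.0073,.003,no,.0007)
    delta(R,p)
E
```

```text
pos [ 0.5429 -0.2244  0.1405] rot [-3.14   -0.2126 -0.5283] F [-0.1506 -0.2188 -3.4842] w 0.0239 t 15.57
q [ 0.0061  0.187  -0.5613  0.1772 -0.6457  0.9043]
turn [ 0.0002  0.0035 -0.0011] shift [-0.0008 -0.0006 -0.0053]
pos [ 0.5429 -0.2244  0.1405] rot [-3.14   -0.2126 -0.5283] F [-0.1506 -0.2188 -3.4842] w 0.0239 t 15.57
q [ 0.0061  0.187  -0.5613  0.1772 -0.6457  0.9043]
turn [ 0.0002  0.0035 -0.0011] shift [ 0.0108 -0.0074 -0.0187]
```

Emit:
play_rows(targets=[[0,0.003,0,0.004,-0.003,-0.008,0],[0,0,0,0.004,-0.003,-0.006,0],[0,0,0,0.002,-0.001,-0.002,0],[0,0,0,0,0,0,0]])

```text
t: 16.08
eef_pos: [0.5538, -0.2321, 0.1239]
ee_rot: [-3.142, -0.21, -0.528]
force: [-0.3, -0.9, -3.2]
width: 0.0236
```

```bash
python3 - <<'E'
from tgt import *
for no in (.0,):
    R,p=seat_pose(12,.0424,.0073,.003,no,.0007)
    delta(R,p)
s=get_state(); np.save('pics/w6s.npy',np.r_[s['eef_pos'],s['ee_rot']]);p,_=save('wrist','w6'); q,_=save('scene','s6')
cv2.imwrite('pics/c6.png',np.hstack([cv2.resize(p[180:380,200:440],(400,333)),cv2.resize(q[190:290,330:430],(333,333),interpolation=2)]))
E
```

```text
pos [ 0.5538 -0.2321  0.1239] rot [-3.1415 -0.2104 -0.5281] F [-0.2773 -0.8547 -3.1579] w 0.0236 t 16.07
q [-0.0098  0.2281 -0.553   0.1804 -0.6139  0.914 ]
turn [ 0.0004  0.0008 -0.0009] shift [ 0.0005 -0.0001 -0.0029]
```

View pics/c6.png

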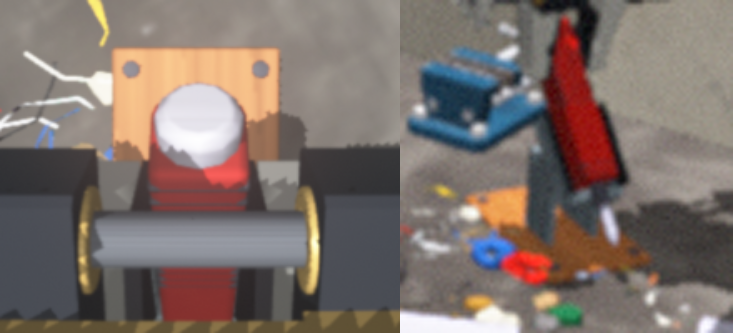

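Emit:
play_rows(targets=[[0,0,0,0.0005,0,-0.002,0],[0,0,0,0,0,-0.001,0],[0,0,0,0,0,0,0]])

```text
t: 16.55
eef_pos: [0.5543, -0.2318, 0.1215]
ee_rot: [-3.141, -0.211, -0.528]
force: [0.6, -0.1, -3.8]
width: 0.0236
```

Emit:
play_rows(targets=[[0,0,0,0,0,0,0.35],[0,0,0,0,0,0,0.5],[0,0,0,0,0,0,0.6],[0,0,0,0,0,0,0.6],[0,0,0,0,0,0,0.6]])

```text
t: 17.18
eef_pos: [0.556, -0.232, 0.1233]
ee_rot: [-3.14, -0.215, -0.527]
force: [0.1, -0.3, 0.3]
width: 0.0522
```

```bash
python3 - <<'E'
from tgt import *
s=get_state(); np.save('pics/w7s.npy',np.r_[s['eef_pos'],s['ee_rot']]);p,_=save('wrist','w7'); q,_=save('scene','s7')
print(s['force'],s['width'])
cv2.imwrite('pics/c7.png',np.hstack([cv2.resize(p[180:380,200:440],(400,333)),cv2.resize(q[190:290,330:430],(333,333),interpolation=2)]))
E
```

```text
[ 0.1438 -0.2764  0.301 ] 0.052219548077313944
```

View pics/c7.png

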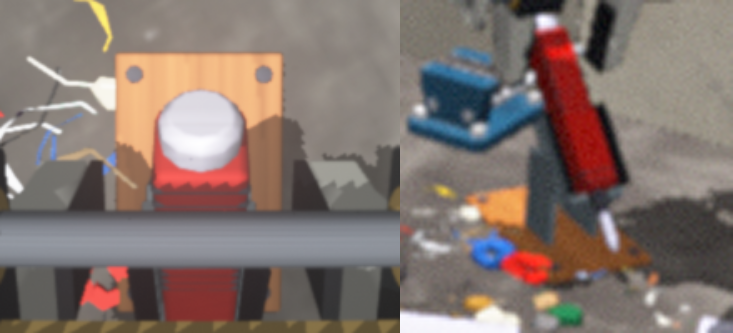

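Emit:
play_rows(targets=[[0,0,0,-0.003,0.001,0.02,0.6],[0,0,0,-0.008,0.004,0.04,0.7],[0,0,0,-0.005,0.003,0.05,0.7],[0,0,0,0,0,0.03,0.7],[0,0,0,0,0,0,0.7]])

```text
t: 17.9
eef_pos: [0.5381, -0.2237, 0.2667]
ee_rot: [-3.141, -0.213, -0.527]
force: [0.2, 0.3, -0.4]
width: 0.0613
```

```bash
python3 - <<'E'
from tgt import *
R,p=seat_pose(-45,.038,0,0,0,0.0007); print(p, R[:,2])
delta(R,p-.09*R[:,2]+[0,0,.03])
s=get_state(); np.save('pics/w8s.npy',np.r_[s['eef_pos'],s['ee_rot']]);p,_=save('wrist','w8'); save('top','t8')
E
```

```text
[ 0.5511 -0.2303  0.1087] [-0.6105  0.3569 -0.7071]
pos [ 0.5381 -0.2237  0.2667] rot [-3.1406 -0.2129 -0.5271] F [ 0.1585  0.3038 -0.4447] w 0.0613 t 17.90
q [ 0.011   0.0637 -0.3743  0.1322 -0.9529  0.9659]
turn [ 0.5021  0.8628 -0.0014] shift [ 0.068  -0.0387 -0.0644]
```

View pics/w8.png

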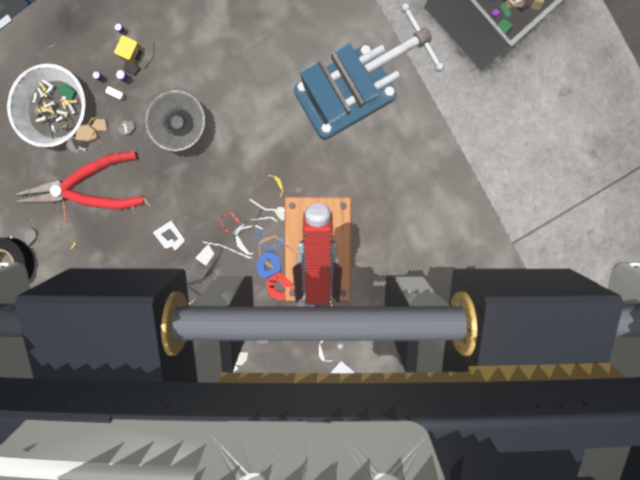

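```bash
python3 - <<'E'
from tgt import *
a=np.load('pics/w8s.npy'); st={'eef_pos':a[:3],'ee_rot':a[3:]}
yaw=-.529;h=np.array([np.cos(yaw),np.sin(yaw),0]);Z=np.array([0,0,1.]);l=np.array([-h[1],h[0],0]);px=(h+Z)*.70711;n=(Z-h)*.70711
seat=np.array([.5407,-.225,.0818])-.0152*h
pts=[seat+.08*px, seat+.08*px+.0105*l,seat+.08*px-.0105*l,seat+.07*px+.012*(l+n),seat+.07*px+.012*(n-l)]
print(project('wrist',pts,st)); print(project('top',pts))
t=cv2.imread('pics/w8.png'); u=cv2.imread('pics/t8.png')
cv2.imwrite('pics/c8.png',np.hstack([cv2.resize(t[190:310,270:370],(500,600),interpolation=2)]))
E
```

```text
[[317.8235 211.3776]
 [304.384  211.3326]
 [331.2632 211.4263]
 [302.3548 231.2858]
 [333.1482 231.3936]]
[[419.4045 246.8623]
 [414.8886 244.4322]
 [423.9246 249.2951]
 [410.833  250.5906]
 [421.1812 256.1701]]
```

View pics/c8.png

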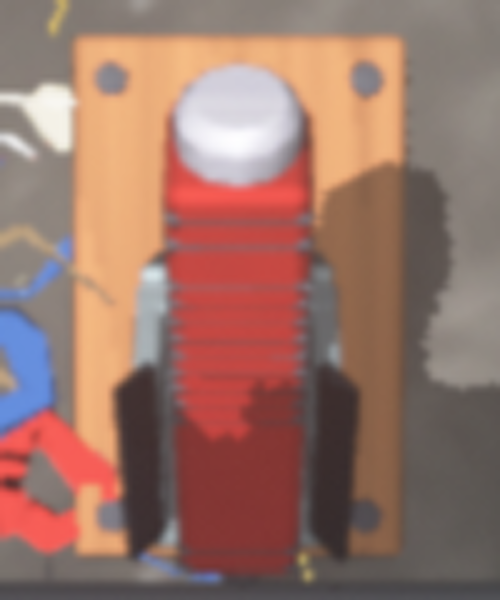

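Emit:
play_rows(targets=[[0.084,0.144,0,0.01,-0.006,0,0.7],[0.084,0.144,0,0.012,-0.007,0,0.7],[0.084,0.144,0,0.012,-0.007,0,0.7],[0.084,0.144,0,0.012,-0.007,0,0.7],[0.084,0.144,0,0.012,-0.006,-0.01,0.7],[0.084,0.144,0,0.01,-0.006,-0.02,0.7],[0,0,0,0,0,-0.02,0.7],[0,0,0,0,0,0,0.7]])

```text
t: 19.0
eef_pos: [0.5982, -0.2617, 0.1902]
ee_rot: [3.139, 0.855, -0.528]
force: [0.3, 0.5, 1.8]
width: 0.0611
```

```bash
python3 - <<'E'
from tgt import *
R,p=seat_pose(-45,.038,0,0,0,0.0007)
delta(R,p-.08*R[:,2])
s=get_state(); np.save('pics/w9s.npy',np.r_[s['eef_pos'],s['ee_rot']]);p,_=save('wrist','w9')
E
```

```text
pos [ 0.5982 -0.2617  0.1902] rot [ 3.1387  0.8553 -0.5284] F [0.3099 0.51   1.7913] w 0.0611 t 19.00
q [-0.2446  0.8901  0.6749 -0.2563 -2.1756  1.2339]
turn [-0.0336 -0.0614 -0.0027] shift [ 0.0017  0.0028 -0.0249]
```

View pics/w9.png

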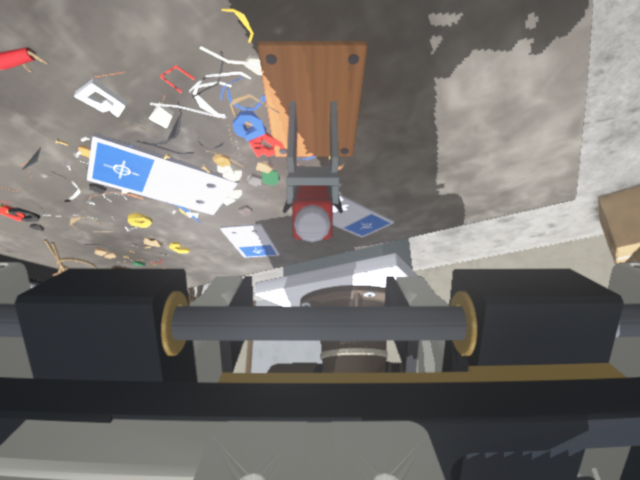

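```bash
python3 - <<'E'
from tgt import *
a=np.load('pics/w9s.npy'); st={'eef_pos':a[:3],'ee_rot':a[3:]}
yaw=-.529;h=np.array([np.cos(yaw),np.sin(yaw),0]);Z=np.array([0,0,1.]);px=(h+Z)*.70711
seat=np.array([.5407,-.225,.0818])-.0152*h
print(project('wrist',[seat+.08*px],st))
Rt=Rn.from_euler('xyz',a[3:]).as_matrix()
print('head in tool',Rt.T@(seat+.08*px-a[:3]), Rt.T@px)
E
```

```text
[[312.2428 228.7923]]
head in tool [ 0.0215 -0.0028  0.0542] [-0.0699  0.0033 -0.9976]
```

Emit:
play_rows(targets=[[-0.033,-0.061,-0.003,0.002,0.003,-0.012,0.7],[0,0,0,0,0,-0.011,0.7],[0,0,0,0,0,0,0.7]])

```text
t: 19.42
eef_pos: [0.5999, -0.2579, 0.1766]
ee_rot: [-3.137, 0.772, -0.525]
force: [-0.3, -0.0, 1.0]
width: 0.0614
```

```bash
python3 - <<'E'
from tgt import *
R,p=seat_pose(-45,.038,0,0,0,0.0007)
delta(R,p-.08*R[:,2]); delta(R,p-.04*R[:,2])
s=get_state(); a=np.r_[s['eef_pos'],s['ee_rot']];p,_=save('wrist','w10'); st={'eef_pos':a[:3],'ee_rot':a[3:]}
yaw=-.529;h=np.array([np.cos(yaw),np.sin(yaw),0]);Z=np.array([0,0,1.]);px=(h+Z)*.70711
seat=np.array([.5407,-.225,.0818])-.0152*h
print(project('wrist',[seat+.08*px],st))
cv2.imwrite('pics/c10.png',cv2.resize(p[150:300,230:430],(800,600)))
E
```

```text
pos [ 0.5999 -0.2579  0.1766] rot [-3.1372  0.7718 -0.5248] F [-0.2664 -0.0155  1.0409] w 0.0614 t 19.43
q [-0.2341  0.8455  0.594  -0.233  -2.0574  1.2489]
turn [ 0.0041  0.0133 -0.0011] shift [ 0.     -0.0009 -0.0114]
pos [ 0.5999 -0.2579  0.1766] rot [-3.1372  0.7718 -0.5248] F [-0.2664 -0.0155  1.0409] w 0.0614 t 19.43
q [-0.2341  0.8455  0.594  -0.233  -2.0574  1.2489]
turn [ 0.0041  0.0133 -0.0011] shift [-0.0244  0.0133 -0.0397]
[[319.9898 256.5481]]
```

View pics/c10.png

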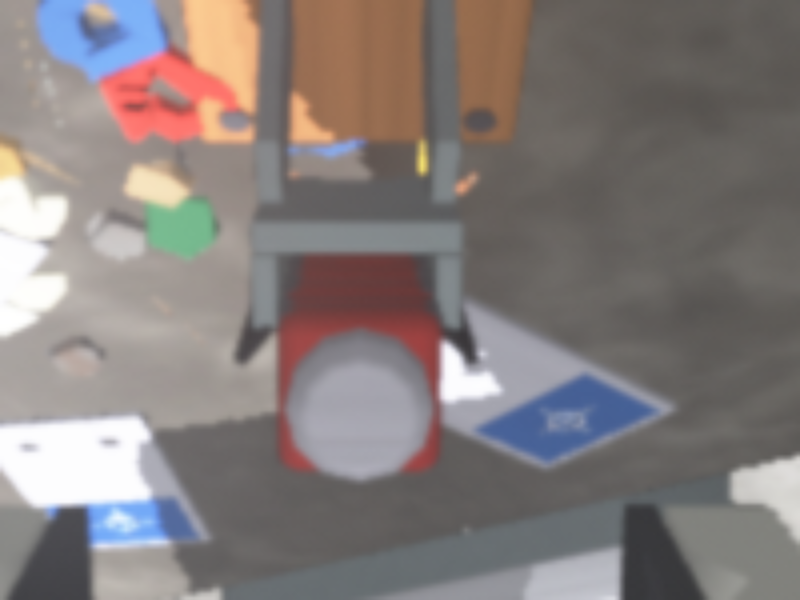

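Emit:
play_rows(targets=[[0.004,0.013,-0.001,-0.008,0.004,-0.019,0.7],[0,0,0,-0.012,0.007,-0.016,0.7],[0,0,0,-0.01,0.006,-0.013,0.7],[0,0,0,0,0,0,0.7]])

```text
t: 19.98
eef_pos: [0.5708, -0.2416, 0.1347]
ee_rot: [-3.139, 0.776, -0.527]
force: [-0.3, -0.4, 0.4]
width: 0.0614
```

```bash
python3 - <<'E'
from tgt import *
R,p=seat_pose(-45,.038,0,0,-.001,0.0007)
delta(R,p)
E
```

```text
pos [ 0.5708 -0.2416  0.1347] rot [-3.1392  0.7763 -0.5268] F [-0.3134 -0.3557  0.4341] w 0.0614 t 19.98
q [-0.2234  0.822   0.4433 -0.2285 -1.9356  1.2682]
turn [ 0.0031  0.0087 -0.0006] shift [-0.0191  0.011  -0.0267]
```

Emit:
play_rows(targets=[[0.003,0.009,0,-0.009,0.005,-0.013,0.7],[0,0,0,-0.009,0.005,-0.011,0.7],[0,0,0,0,0,0,0.7]])

```text
t: 20.35
eef_pos: [0.553, -0.2318, 0.1112]
ee_rot: [-3.141, 0.784, -0.528]
force: [0.1, -0.1, 0.3]
width: 0.0615
```

```bash
python3 - <<'E'
from tgt import *
R,p=seat_pose(-45,.038,0,0,-.001,0.0007)
delta(R,p)
p,_=save('wrist','w11'); q,_=save('scene','s11')
cv2.imwrite('pics/c11.png',np.hstack([cv2.resize(p[200:400,200:440],(400,333)),cv2.resize(q[170:270,330:430],(333,333),interpolation=2)]))
E
```

```text
pos [ 0.553  -0.2318  0.1112] rot [-3.1412  0.7838 -0.5283] F [ 0.126  -0.085   0.3204] w 0.0615 t 20.35
q [-0.217   0.8149  0.3662 -0.2289 -1.8736  1.2773]
turn [ 0.0006  0.0016 -0.0004] shift [-0.0013  0.0012 -0.0032]
```

View pics/c11.png

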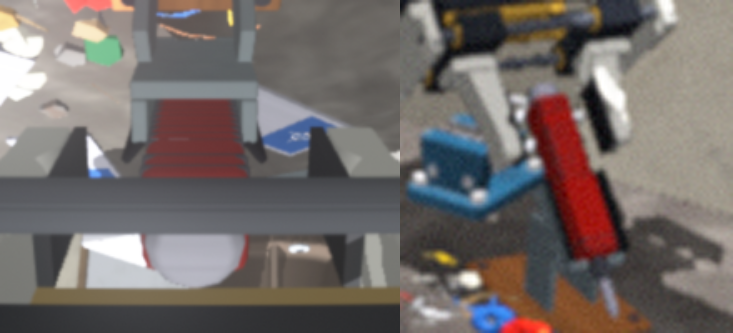

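Emit:
play_rows(targets=[[0,0,0,-0.001,0.001,-0.003,0.7],[0,0,0,0,0,0,0],[0,0,0,0,0,0,0],[0,0,0,0,0,0,0],[0,0,0,0,0,0,0],[0,0,0,0,0,0,0],[0,0,0,0,0,0,0]], grip_force=55)

```text
t: 21.32
eef_pos: [0.5538, -0.2318, 0.1093]
ee_rot: [-3.141, 0.78, -0.528]
force: [-0.0, 0.5, -0.2]
width: 0.0234
```

```bash
python3 - <<'E'
from tgt import *
R,p=seat_pose(-45,.038,0,0,0,0)
delta(R,p)
s=get_state(); print(R.T@(s['eef_pos']-p))
E
```

```text
pos [ 0.5538 -0.2318  0.1093] rot [-3.1408  0.7803 -0.5281] F [-0.0047  0.4843 -0.2241] w 0.0234 t 21.32
q [-0.2166  0.8155  0.3646 -0.2283 -1.868   1.2778]
turn [ 0.002   0.0047 -0.0003] shift [-0.003   0.0009 -0.0006]
[ 0.0017 -0.0007 -0.0026]
```

Emit:
play_rows(targets=[[0,0,0,-0.004,0.002,0.008,0],[0,0,0,-0.01,0.006,0.014,0],[0,0,0,-0.015,0.009,0.02,0],[0,0,0,-0.01,0.01,0.04,0],[0,0,0,0,0.01,0.05,0],[0,0,0,0,0.01,0.05,0],[0,0,0,0,0,0,0]])

```text
t: 22.2
eef_pos: [0.509, -0.1811, 0.3006]
ee_rot: [-3.139, 0.778, -0.527]
force: [-0.1, -0.8, -3.9]
width: 0.0237
```

```bash
python3 - <<'E'
from tgt import *
m=np.array([.5742,-.0156,0])
R=tool_target(-.3,0)
delta(R,m+[0,0,.23]); show(R,m+[0,0,.22]);show(R,m+[0,0,.13])
save('scene','s12')
E
```

```text
pos [ 0.509  -0.1811  0.3006] rot [-3.1387  0.778  -0.5268] F [-0.1408 -0.8258 -3.9262] w 0.0237 t 22.20
q [-0.1697  0.5769  0.389  -0.293  -2.1083  1.1576]
turn [-0.3157 -0.7129  0.2164] shift [ 0.0652  0.1655 -0.0706]
  ik [ 0.313  0.207 -0.241  0.    -1.123  0.958] m 0.78
  ik [ 0.313  0.288 -0.357  0.    -0.926  0.958] m 0.66
```

View pics/s12.png

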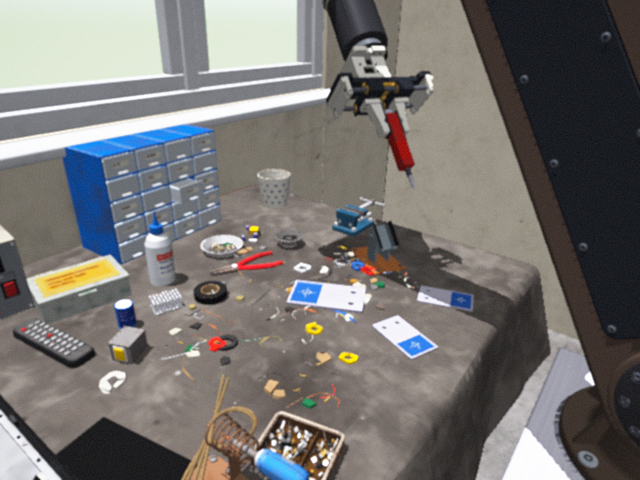

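Emit:
play_rows(targets=[[-0.063,-0.143,0.043,0.013,0.033,0,0],[-0.063,-0.143,0.043,0.013,0.033,0,0],[-0.063,-0.143,0.043,0.013,0.033,0,0],[-0.063,-0.143,0.043,0.013,0.033,-0.01,0],[-0.063,-0.143,0.043,0.013,0.033,-0.02,0],[0,0,0,0,0,-0.02,0],[0,0,0,0,0,0,0],[0,0,0,0,0,0,0]])

```text
t: 23.25
eef_pos: [0.5658, -0.0115, 0.2349]
ee_rot: [3.139, 0.002, -0.294]
force: [-0.0, 0.0, -2.3]
width: 0.0235
```

```bash
python3 - <<'E'
from tgt import *
m=np.array([.5742,-.0156,0])
R=tool_target(-.3,0)
delta(R,m+[0,0,.18])
E
```

```text
pos [ 0.5658 -0.0115  0.2349] rot [ 3.1392  0.0016 -0.2945] F [-0.0355  0.0128 -2.3444] w 0.0235 t 23.25
q [ 0.3261  0.1833 -0.2356  0.0012 -1.1546  0.9497]
turn [ 0.0019 -0.0022 -0.0055] shift [ 0.0084 -0.0041 -0.0549]
```

Emit:
play_rows(targets=[[0.002,-0.002,-0.005,0.005,-0.002,-0.03,0],[0,0,0,0.003,-0.002,-0.03,0],[0,0,0,0,0,-0.015,0],[0,0,0,0,0,0,0],[0,0,0,0,0,0,0]])

```text
t: 23.88
eef_pos: [0.5765, -0.019, 0.1608]
ee_rot: [-3.141, -0.002, -0.306]
force: [-1.7, 0.7, -3.5]
width: 0.0236
```

```bash
python3 - <<'E'
from tgt import *
m=np.array([.5742,-.0156,0])
R=tool_target(-.3,0)
delta(R,m+[0,0,.15])
s=get_state(); np.save('pics/w13s.npy',np.r_[s['eef_pos'],s['ee_rot']]);p,_=save('wrist','w13'); q,_=save('scene','s13')
cv2.imwrite('pics/c13.png',np.hstack([cv2.resize(p[200:400,200:440],(400,333)),cv2.resize(q[190:320,270:400],(390,333),interpolation=2)]))
cv2.imwrite('pics/c13b.png',cv2.resize(q[210:320,270:380],(600,600),interpolation=2))
E
```

```text
pos [ 0.5765 -0.019   0.1608] rot [-3.1409 -0.0017 -0.3056] F [-1.7288  0.7339 -3.5259] w 0.0236 t 23.88
q [ 0.3063  0.2597 -0.3163  0.0005 -0.993   0.9586]
turn [-0.0002  0.0018  0.0056] shift [-0.0023  0.0034 -0.0108]
```

View pics/w13.png

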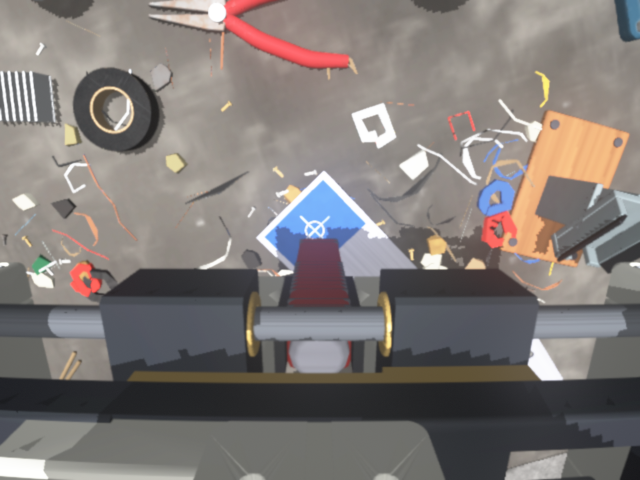

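View pics/c13b.png

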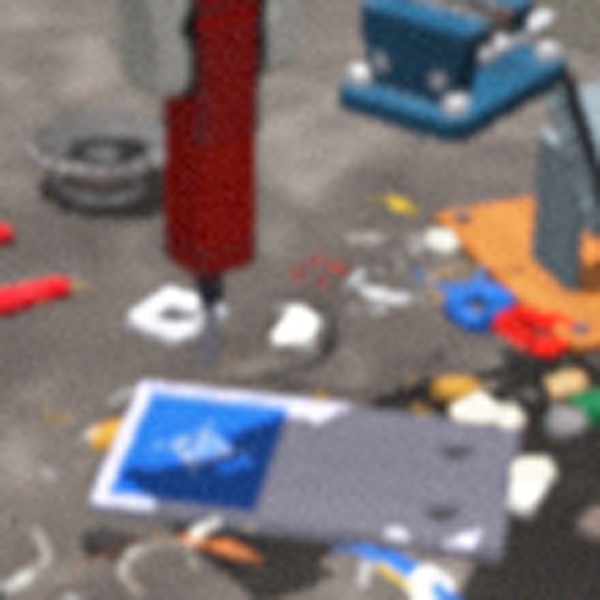

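```bash
python3 - <<'E'
from tgt import *
a=np.load('pics/w13s.npy'); st={'eef_pos':a[:3],'ee_rot':a[3:]}; Rt=Rn.from_euler('xyz',a[3:]).as_matrix()
tip=a[:3]+Rt@np.array([-.0017,.0007,.1206]); print('tip model',tip, project('scene',tip))
print('tip scene', pix2plane('scene',(308.7,275.6),tip[2]))
print('mark scene',pix2plane('scene',(306.7,291.6),.008),'wrist',pix2plane('wrist',(314.5,229.5),.008,st))
E
```

```text
tip model [ 0.5749 -0.0191  0.0402] [[307.6462 277.201 ]]
tip scene [[ 0.5771 -0.0251  0.0402]]
mark scene [[ 0.5759 -0.0182  0.008 ]] wrist [[ 0.5748 -0.0156  0.008 ]]
```

Emit:
play_rows(targets=[[0,0.002,0.005,-0.001,0.0045,-0.01,0],[0,0,0,0,0,-0.01,0],[0,0,0,0,0,0,0],[0,0,0,0,0,0,0]])

```text
t: 24.48
eef_pos: [0.5757, -0.0134, 0.1406]
ee_rot: [-3.14, -0.001, -0.299]
force: [0.6, 0.8, -3.6]
width: 0.0235
```

```bash
python3 - <<'E'
from tgt import *
m=np.array([.5745,-.0155,0])
R=tool_target(-.3,0)
delta(R,m+[0,0,.13])
s=get_state(); np.save('pics/w14s.npy',np.r_[s['eef_pos'],s['ee_rot']]); q,_=save('scene','s14'); q2,_=save('scene','s14b')
q=((q.astype(int)+q2)//2).astype(np.uint8)
cv2.imwrite('pics/c14.png',cv2.resize(q[255:310,280:335],(600,600),interpolation=2))
a=np.load('pics/w14s.npy'); Rt=Rn.from_euler('xyz',a[3:]).as_matrix()
tip=a[:3]+Rt@np.array([-.0017,.0007,.1206]); print('tip model',tip, project('scene',tip))
print('tip over mark', project('scene',[.5745,-.0155,tip[2]]), project('scene',[.5745,-.0155,.008]))
E
```

```text
pos [ 0.5757 -0.0134  0.1406] rot [-3.1401 -0.0015 -0.2993] F [ 0.6148  0.8056 -3.5781] w 0.0235 t 24.48
q [ 0.316   0.2781 -0.3424 -0.0005 -0.9482  0.9558]
turn [-0.001   0.0019 -0.0007] shift [-0.0012 -0.0021 -0.0106]
tip model [ 0.5741 -0.0135  0.02  ] [[306.0003 287.6046]]
tip over mark [[306.4936 287.0969]] [[306.4141 292.4218]]
```

View pics/c14.png

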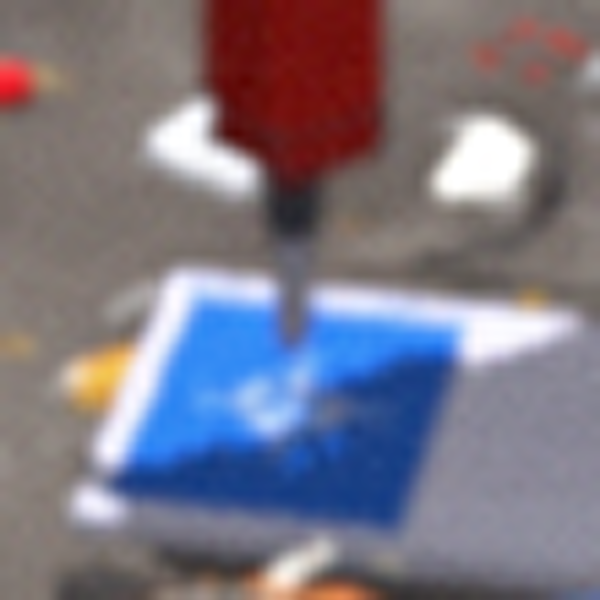

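Emit:
play_rows(targets=[[0,0.002,0,0,-0.0005,-0.004,0],[0,0,0,0,0,-0.003,0],[0,0,0,0,0,0,0],[0,0,0,0,0,0,0]])

```text
t: 25.08
eef_pos: [0.5758, -0.0141, 0.1334]
ee_rot: [-3.14, 0.0, -0.3]
force: [0.1, 0.2, -2.7]
width: 0.0237
```

```bash
python3 - <<'E'
from tgt import *
R=tool_target(-.3,0)
delta(R,np.array([.5755,-.014,.12]))
s=get_state(); a=np.r_[s['eef_pos'],s['ee_rot']]; q,_=save('scene','s15')
cv2.imwrite('pics/c15.png',cv2.resize(q[255:310,280:335],(600,600),interpolation=2))
Rt=Rn.from_euler('xyz',a[3:]).as_matrix()
tip=a[:3]+Rt@np.array([-.0017,.0007,.1206]); print('tip model',tip, project('scene',tip))
E
```

```text
pos [ 0.5758 -0.0141  0.1334] rot [-3.1404  0.0001 -0.2996] F [ 0.0609  0.2256 -2.7467] w 0.0237 t 25.07
q [ 0.3143  0.2867 -0.3487 -0.0013 -0.9348  0.9577]
turn [-0.0012  0.0002 -0.0004] shift [-0.0003  0.0001 -0.0134]
tip model [ 0.574  -0.0141  0.0128] [[306.1849 290.6642]]
```

View pics/c15.png

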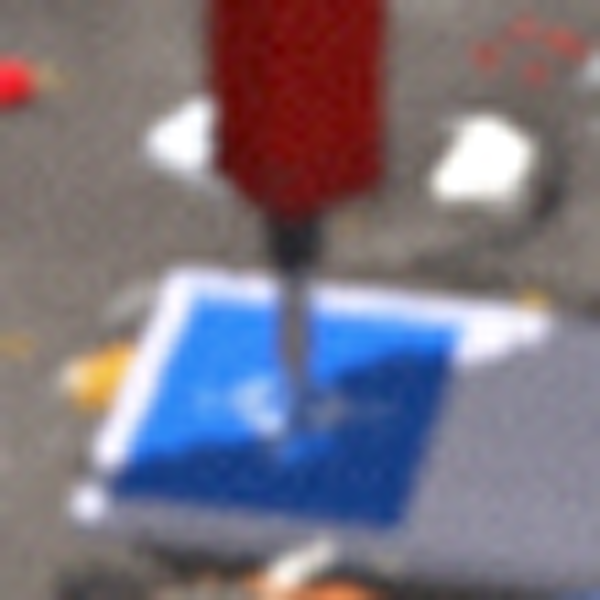

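Emit:
play_rows(targets=[[0,0,0,0.001,0,-0.003,0],[0,0,0,0,0,-0.003,0],[0,0,0,0,0,0,0]])

```text
t: 25.5
eef_pos: [0.5772, -0.014, 0.1274]
ee_rot: [-3.14, -0.001, -0.299]
force: [-0.1, 0.1, 0.2]
width: 0.0238
```

Emit:
play_rows(targets=[[0,0,0,0,0,-0.003,0],[0,0,0,0,0,0,0]])

```text
t: 25.75
eef_pos: [0.5773, -0.014, 0.1245]
ee_rot: [-3.14, -0.001, -0.299]
force: [-0.7, -0.5, -0.9]
width: 0.024
```

```bash
python3 - <<'E'
from h import *
q,_=save('scene','s16'); q2,_=save('scene','s16b'); q3,_=save('scene','s16c')
q=np.mean([q,q2,q3],0).astype(np.uint8)
cv2.imwrite('pics/c16.png',cv2.resize(q[265:310,285:330],(600,600),interpolation=2))
print(get_state()['eef_pos'],get_state()['force'])
E
```

```text
[ 0.5773 -0.014   0.1247] [-0.6242 -0.1985  0.1573]
```

View pics/c16.png

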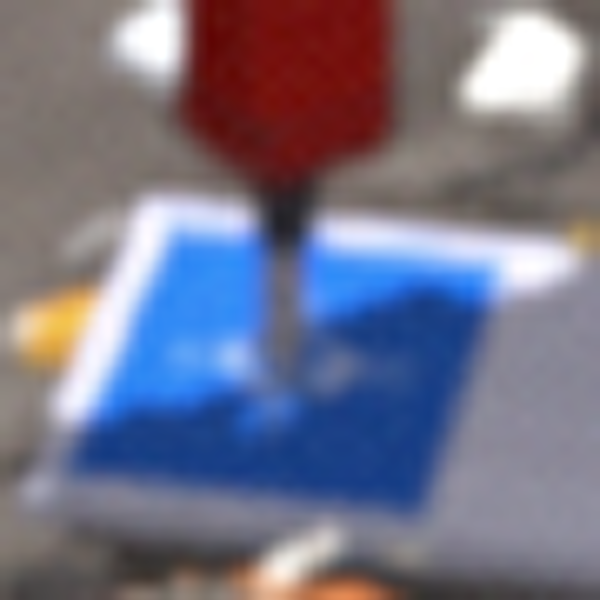

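```bash
python3 - <<'E'
from h import *
p=pix2plane('scene',[(306.6,293.9),(306.6,293.2),(306.1,292.2),(306.6,292.4)],.008); print(p, (p-p[2])*1000)
E
```

```text
[[ 0.571  -0.0116  0.008 ]
 [ 0.5725 -0.0135  0.008 ]
 [ 0.5755 -0.0157  0.008 ]
 [ 0.5743 -0.0158  0.008 ]] [[-4.4904  4.141   0.    ]
 [-2.9546  2.1922  0.    ]
 [ 0.      0.      0.    ]
 [-1.1897 -0.0473  0.    ]]
```

Emit:
play_rows(targets=[[0,0,0,0,0,0.007,0],[0,0,0,0.0005,-0.002,0,0],[0,0,0,0,0,0,0]])

```text
t: 26.28
eef_pos: [0.5779, -0.0161, 0.1321]
ee_rot: [-3.14, -0.001, -0.3]
force: [0.1, 0.7, -3.4]
width: 0.0236
```

```bash
python3 - <<'E'
from h import *
s=get_state(); print(s['eef_pos'],s['ee_rot'],s['force'])
q=np.mean([save('scene','s17%d'%i)[0] for i in range(4)],0).astype(np.uint8)
cv2.imwrite('pics/c17.png',cv2.resize(q[265:310,285:330],(600,600),interpolation=2))
p,_=save('wrist','w17')
E
```

```text
[ 0.5779 -0.0161  0.1321] [-3.1398 -0.0009 -0.2995] [ 0.0745  0.6567 -3.3719]
```

View pics/c17.png

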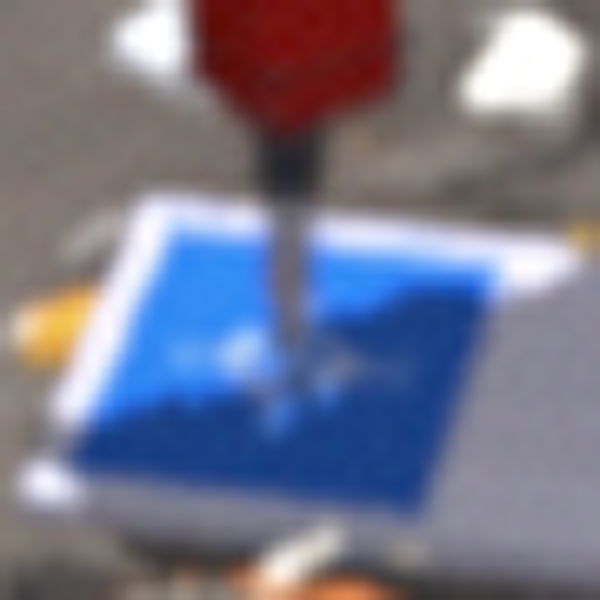

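Emit:
play_rows(targets=[[0,0,0,0,0,-0.004,0],[0,0,0,0,0,-0.004,0],[0,0,0,0,0,-0.003,0],[0,0,0,0,0,-0.002,0],[0,0,0,0,0,0,0]])

```text
t: 27.15
eef_pos: [0.5788, -0.0161, 0.1219]
ee_rot: [-3.14, -0.004, -0.297]
force: [-4.6, 1.2, 7.7]
width: 0.0237
```

Emit:
play_rows(targets=[[0,0,0,0,0,-0.003,0],[0,0,0,0,0,-0.003,0],[0,0,0,0,0,0,0]])

```text
t: 27.52
eef_pos: [0.5783, -0.016, 0.1184]
ee_rot: [-3.14, -0.004, -0.296]
force: [-2.3, 1.1, 2.2]
width: 0.0236
```

Emit:
play_rows(targets=[[0,0,0,0,0,-0.0015,0],[0,0,0,0,0,0,0]])

```text
t: 27.78
eef_pos: [0.5781, -0.0159, 0.1168]
ee_rot: [-3.14, -0.004, -0.296]
force: [-1.8, 0.2, -0.0]
width: 0.024
```

```bash
python3 - <<'E'
from h import *
s=get_state(); print(s['eef_pos'],s['ee_rot'],s['force'])
q=np.mean([save('scene','s18%d'%i)[0] for i in range(3)],0).astype(np.uint8)
cv2.imwrite('pics/c18.png',cv2.resize(q[245:310,275:340],(600,600),interpolation=2))
E
```

```text
[ 0.5781 -0.0159  0.1168] [-3.1405 -0.0036 -0.2963] [-1.7559  0.1667 -0.0488]
```

View pics/c18.png

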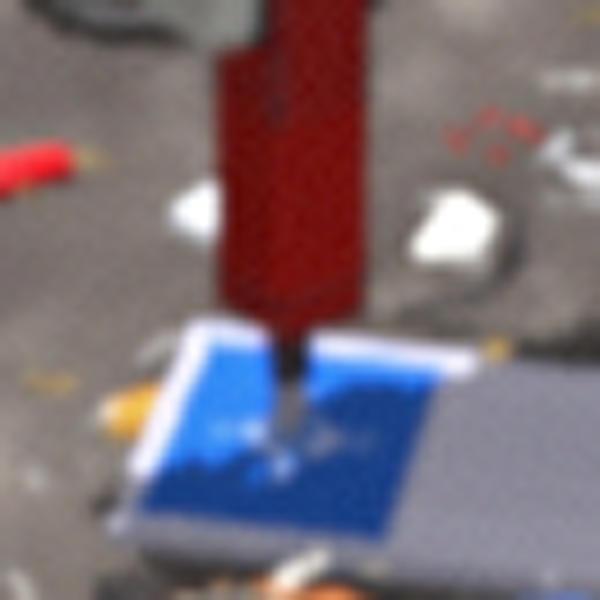

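Emit:
play_rows(targets=[[0,0,0,0,0,-0.001,0],[0,0,0,0,0,0,0]])

```text
t: 28.18
eef_pos: [0.5781, -0.0159, 0.1157]
ee_rot: [-3.141, -0.003, -0.296]
force: [-1.8, 1.0, 0.3]
width: 0.0233
```

Emit:
play_rows(targets=[[0,0,0,0,0,0.01,0],[0,0,0,0,0,0.02,0],[0,0,0,0,0,0.04,0],[0,0,0,0,0,0.05,0],[0,0,0,-0.005,-0.01,0.04,0],[0.063,0.143,-0.043,-0.013,-0.033,0.02,0],[0.063,0.143,-0.043,-0.013,-0.033,0,0],[0.063,0.143,-0.043,-0.013,-0.033,0,0],[0.063,0.143,-0.043,-0.013,-0.033,0,0],[0.063,0.143,-0.043,-0.013,-0.02,0,0],[0,0,0,0,0,0,0],[0,0,0,0,0,0,0]])

```text
t: 29.68
eef_pos: [0.5091, -0.184, 0.306]
ee_rot: [-3.124, 0.785, -0.518]
force: [-0.5, -0.2, -2.8]
width: 0.0237
```

```bash
python3 - <<'E'
from tgt import *
R,p=seat_pose(-45,.0406,0,0.003,0.06,0)
p=p+R@np.array([.0017,-.0007,0])
delta(R,p)
s=get_state(); a=np.r_[s['eef_pos'],s['ee_rot']]; Rt=Rn.from_euler('xyz',a[3:]).as_matrix()
q,_=save('scene','s19'); cv2.imwrite('pics/c19.png',cv2.resize(q[70:270,300:460],(480,600),interpolation=2))
c=np.array([-.0017,.0007,0])
for x in (-.08,-.04,.07): 
    w=a[:3]+Rt@(c+[0,0,.0406-x]); print(x,w,(project('scene',w)-[300,70])*3)
show(R,p,s['q'])
E
```

```text
pos [ 0.5091 -0.184   0.306 ] rot [-3.1242  0.7848 -0.5184] F [-0.4758 -0.1807 -2.758 ] w 0.0237 t 29.68
q [-0.1785  0.5794  0.4047 -0.3011 -2.1263  1.1623]
turn [-0.0104  0.0067  0.0017] shift [ 0.0099 -0.0275 -0.1521]
-0.08 [ 0.4347 -0.14    0.2219] [[344.2313 348.5898]]
-0.04 [ 0.4589 -0.1546  0.2502] [[323.627  287.9925]]
0.07 [ 0.5255 -0.1947  0.328 ] [[269.6395 129.609 ]]
  ik [-0.202  0.719  0.281 -0.241 -1.882  1.26 ] m 0.97
```

View pics/c19.png

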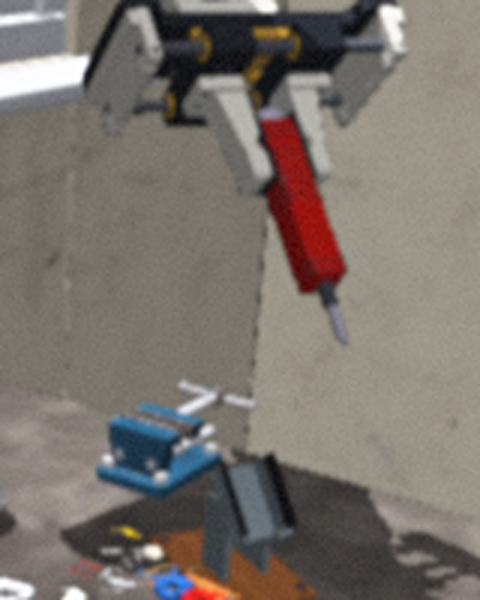

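Emit:
play_rows(targets=[[-0.01,0.007,0.002,0.005,-0.014,-0.02,0],[0,0,0,0.005,-0.013,-0.035,0],[0,0,0,0,0,-0.04,0],[0,0,0,0,0,-0.035,0],[0,0,0,0,0,0,0],[0,0,0,0,0,0,0]])

```text
t: 30.48
eef_pos: [0.521, -0.2097, 0.1754]
ee_rot: [-3.14, 0.771, -0.517]
force: [0.7, 0.1, -2.5]
width: 0.0237
```

```bash
cat > p2.py <<'E'
from tgt import *
import sys
for no in map(float,sys.argv[1:]):
    R,p=seat_pose(-45,.0406,0,0.003,no,0); p=p+R@np.array([.0017,-.0007,0]); delta(R,p)
E
python3 p2.py .06 .02
```

```text
pos [ 0.521  -0.2097  0.1754] rot [-3.1403  0.7705 -0.5171] F [ 0.6618  0.072  -2.4524] w 0.0237 t 30.48
q [-0.1947  0.6941  0.293  -0.2371 -1.9046  1.2564]
turn [ 0.0066  0.0134 -0.0109] shift [-0.002  -0.0018 -0.0215]
pos [ 0.521  -0.2097  0.1754] rot [-3.1403  0.7705 -0.5171] F [ 0.6618  0.072  -2.4524] w 0.0237 t 30.48
q [-0.1947  0.6941  0.293  -0.2371 -1.9046  1.2564]
turn [ 0.0066  0.0134 -0.0109] shift [ 0.0224 -0.016  -0.0498]
```

Emit:
play_rows(targets=[[0.006,0.013,-0.011,0.004,-0.004,-0.02,0],[0,0,0,0.009,-0.006,-0.014,0],[0,0,0,0.008,-0.005,-0.012,0],[0,0,0,0,0,0,0],[0,0,0,0,0,0,0]])

```text
t: 31.1
eef_pos: [0.5449, -0.2265, 0.1281]
ee_rot: [-3.141, 0.781, -0.529]
force: [-0.3, 0.0, -2.0]
width: 0.0241
```

```bash
python3 p2.py .02 .001
```

```text
pos [ 0.5449 -0.2265  0.1281] rot [-3.1409  0.781  -0.5289] F [-0.3211  0.0426 -1.9945] w 0.0241 t 31.10
q [-0.2131  0.7835  0.3466 -0.2324 -1.8814  1.2705]
turn [0.0018 0.0041 0.0004] shift [-0.0015  0.0008 -0.0026]
pos [ 0.5449 -0.2265  0.1281] rot [-3.1409  0.781  -0.5289] F [-0.3211  0.0426 -1.9945] w 0.0241 t 31.10
q [-0.2131  0.7835  0.3466 -0.2324 -1.8814  1.2705]
turn [0.0018 0.0041 0.0004] shift [ 0.0101 -0.006  -0.016 ]
```

Emit:
play_rows(targets=[[0.002,0.004,0,0.004,-0.002,-0.006,0],[0,0,0,0.003,-0.002,-0.005,0],[0,0,0,0.002,-0.001,-0.003,0],[0,0,0,0,0,0,0]])

```text
t: 31.6
eef_pos: [0.5546, -0.2317, 0.114]
ee_rot: [-3.141, 0.785, -0.529]
force: [-0.6, 0.9, -2.9]
width: 0.0237
```

```bash
python3 p2.py 0; python3 - <<'E'
from h import *
q,_=save('scene','s20'); p,_=save('wrist','w20')
cv2.imwrite('pics/c20.png',np.hstack([cv2.resize(p[180:380,200:440],(400,333)),cv2.resize(q[180:280,330:430],(333,333),interpolation=2)]))
E
```

```text
pos [ 0.5546 -0.2317  0.114 ] rot [-3.1409  0.7846 -0.5287] F [-0.6312  0.9105 -2.8721] w 0.0237 t 31.60
q [-0.2169  0.815   0.3735 -0.2303 -1.8812  1.275 ]
turn [-0.      0.001   0.0002] shift [ 0.001  -0.0012 -0.0026]
```

View pics/c20.png

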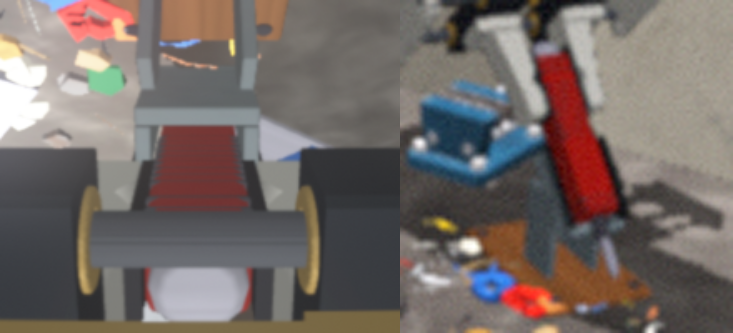

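Emit:
play_rows(targets=[[0,0,0,0.001,-0.001,-0.0025,0],[0,0,0,0,0,-0.001,0],[0,0,0,0,0,0,0],[0,0,0,0,0,0,0.35],[0,0,0,0,0,0,0.5],[0,0,0,0,0,0,0.6],[0,0,0,0,0,0,0.7],[0,0,0,0,0,0,0.7]])

```text
t: 32.7
eef_pos: [0.5555, -0.233, 0.1128]
ee_rot: [-3.141, 0.783, -0.528]
force: [0.4, 0.0, 0.0]
width: 0.0603
```

```bash
python3 p2.py 0; python3 - <<'E'
from h import *
q,_=save('scene','s21'); p,_=save('wrist','w21')
cv2.imwrite('pics/c21.png',np.hstack([cv2.resize(p[180:380,200:440],(400,333)),cv2.resize(q[180:280,330:430],(333,333),interpolation=2)]))
E
```

```text
pos [ 0.5555 -0.233   0.1128] rot [-3.141   0.7834 -0.5277] F [0.4212 0.0251 0.0354] w 0.0603 t 32.70
q [-0.2176  0.8174  0.3757 -0.2287 -1.8802  1.2768]
turn [ 0.0006  0.0019 -0.0009] shift [ 0.0001  0.0001 -0.0014]
```

View pics/c21.png

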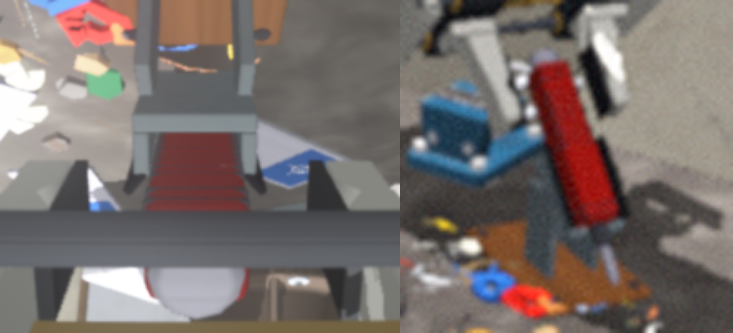

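Released and seated. I'll retreat along the punch axis, then check.

Emit:
play_rows(targets=[[0,0,0,0.008,-0.005,0.01,0.7],[0,0,0,0.015,-0.009,0.018,0.7],[0,0,0,0.02,-0.012,0.025,0.7],[0,0,0,0.015,-0.009,0.04,0.7],[-0.08,-0.14,0,-0.01,0.006,0.05,0.7],[-0.08,-0.14,0,-0.02,0.01,0.02,0.7],[-0.08,-0.14,0,-0.02,0.01,0,0.7],[-0.08,-0.14,0,-0.02,0.01,0,0.7],[-0.05,-0.08,0,-0.02,0.01,0,0.7],[0,0,0,0,0,0,0.7],[0,0,0,0,0,0,0.7]])

```text
t: 34.17
eef_pos: [0.5284, -0.2259, 0.2722]
ee_rot: [-3.141, 0.037, -0.53]
force: [-0.4, -0.3, 1.0]
width: 0.0616
```

```bash
python3 - <<'E'
from tgt import *
s=get_state(); a=np.r_[s['eef_pos'],s['ee_rot']]; print(a,s['t']); p,_=save('wrist','w22'); save('scene','s22'); save('top','t22')
st={'eef_pos':a[:3],'ee_rot':a[3:]}
yaw=-.529;h=np.array([np.cos(yaw),np.sin(yaw),0]);Z=np.array([0,0,1.]);l=np.array([-h[1],h[0],0]);px=(h+Z)*.70711;n=(Z-h)*.70711
seat=np.array([.5407,-.225,.0818])-.0152*h
pts=[seat+.08*px,seat+.07*px+.012*(l+n),seat+.07*px+.012*(n-l)]
for P in project('wrist',pts,st): cv2.drawMarker(p,tuple(int(round(v)) for v in P),(0,255,0),0,6)
cv2.imwrite('pics/c22.png',p)
E
```

```text
[ 0.5284 -0.2259  0.2722 -3.1406  0.0369 -0.5301] 34.175
```

View pics/c22.png

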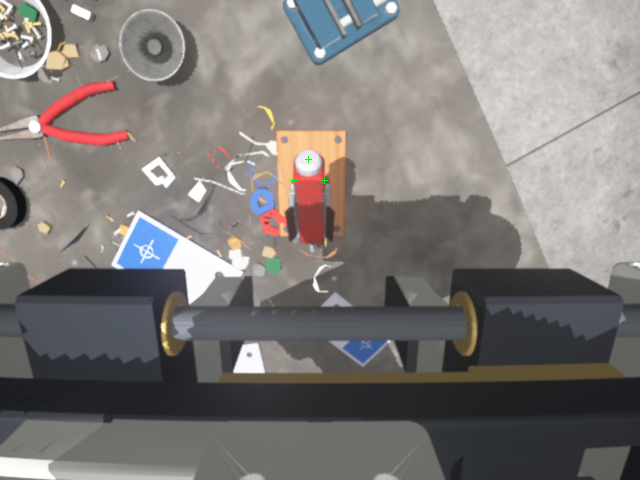

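View pics/s22.png

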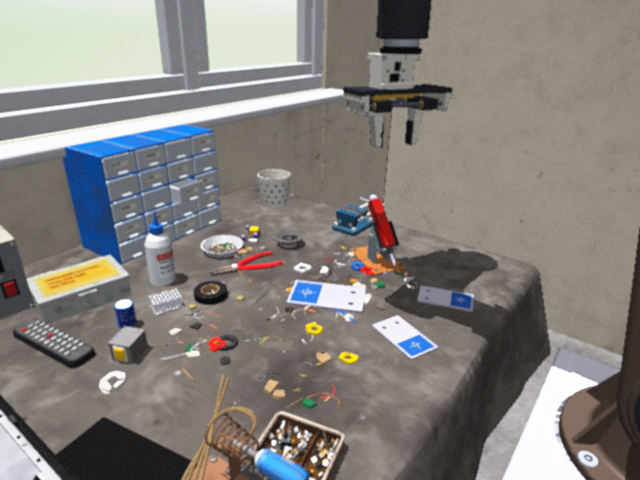

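```bash
python3 - <<'E'
from h import *
a=cv2.imread('pics/scene1.png'); b=cv2.imread('pics/s22.png')
for n,(r0,r1,c0,c1) in dict(blank=(275,315,285,370),pliers=(245,280,205,285),tape=(275,305,190,230),speaker=(230,252,272,305)).items():
    t=cv2.matchTemplate(b[r0-8:r1+8,c0-8:c1+8],a[r0:r1,c0:c1],cv2.TM_CCOEFF_NORMED); _,v,_,l=cv2.minMaxLoc(t); print(n,round(v,3),np.array(l)-8)
s=get_state(); print(s['t'],s['force'],s['width']); print(job_done())
E
```

```text
blank 0.999 [0 0]
pliers 0.995 [0 0]
tape 0.995 [0 0]
speaker 0.989 [0 0]
34.325 [ 0.6523 -0.3901 -0.1847] 0.06113060778572368
the job is handed in; nothing more can be done
None
```

The job is done and handed in at 34.3 s of 72 s. `job_done()` gave no verdict, so the results below rest on my own checks.

**What I did**
- I laid the punch head up in the rest and let go. I then took it afresh by its head end, with the tool in line with its axis.
- I pressed it upright at the white ring on the largest blank. The force rose to about 11 N and fell to a steady 3 N or so, with the tool about 12 mm below first contact, so the spring snapped.
- I put the punch back in the rest the same way and let go.

**Last checks**
- **Punch position:** its head appears about 3 pixels from the fully seated place in the wrist picture, with the gripper well clear.
- **Bystanders:** the blank, pliers, tape and speaker show zero pixel shift in the scene camera compared with the start.
- **Press point:** pictures just before and after the press put the point about 2–4 mm from the ring's centre. The spindle's travel was inferred from the force and height, not measured directly.

**What disagreed or went wrong**
- The text says the punch's head and the rest's high end point roughly toward the robot. In the images both point away, and I followed the images.
- My first carry to the rest, gripping square to the punch, ran out of joint range: joint 3 came within 0.004 rad of its limit. I set the punch back on the bench and took it again at a tilt.
- The first touch at the ring looked a few millimetres off before the spring had loaded. I lifted, shifted 2 mm and then pressed.
- The scene and wrist cameras each showed a steady offset of about 2–3 mm from the arm's readings, within the tolerances of the job.

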